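# Set the roller gap of a hand mill with the gauge blade

## Task

Set the gap of the roller mill with the gauge blade from the wooden block: hang the blade between the two rollers on its cross bar, turn the wing knob clockwise until the blade just drags (a light but definite drag when you pull it straight up, never clamped hard), then draw it up and out against that drag and put it fully back into its block. The front roller is worn out of true, so trust the feel of the blade and not a measurement, and leave the spotted mug and the mill's crank where they are.

Things in the scene. Friction and masses are not known exactly. Their poses are not given: they have to be found in the camera images.
- mill: Hand roller mill fixed to the worktop, crank and hopper off. Origin on the worktop under the gap; x runs across the gap from the knob (-x) to the rear roller (+x), y along the rollers, z up. Wooden base 222 x 132 mm; two upright steel side plates, 8 mm thick, 124 mm long in x, at y = -40 and +40 mm, flat tops at z = 130 mm. Nothing rises above 130 mm but the knob and its bridge (see knob_grip).
- gap (a point): Where the gauge hangs: mill x = 0, y = 0, z = 130 mm, level with the side plates' tops, axes as the mill's. 38 mm below it the two steel rollers (44 mm diameter, 64 mm long, along y, locked, not turning) form the gap. At the start the front roller leaves at least 1.5 mm and the rear one 0.8 mm free beside a 5 mm blade standing at x = 0.
- screw (a joint): Angle of the adjusting screw, rad, 0 to 3.2, starts at 0.1 to 0.3; grows CLOCKWISE seen from above and moves the front roller 4 mm per rad towards the rear one. Stiff (0.09 N m), stays where left. The blade is first nipped at some angle from 0.85 to 2.1, different each time and not readable from poses; from there the squeeze grows by about 15 N per rad (sprung bearings).
- knob_grip (a point): Point to grip on the screw's wing knob: on its vertical axis, 168 mm above the worktop, mill x = -108 mm, y = 0. The wing is a black upright plate 48 mm long, 12 mm thick, from 146 to 180 mm above the worktop; the point's x axis runs along its length and turns with it, so grip across y. The steel bridge under it is 26 mm (x) by 84 mm (y), top at 140 mm.
- front_bearing: Sliding bearing frame moved by the screw, with the front roller it carries on stiff springs; origin 92 mm above the worktop, axes as the mill's. That roller is worn out of true: at the start its surface lies 4.0 to 9.7 mm on the knob's side of mill x = 0, and the frame does not show how much. More than 22 N between it and the blade is clamped hard.
- rear_roller: Rear roller, 44 mm diameter, with its two bearing blocks, fixed to the mill; origin at the middle of its axis at mill x = 25.3 mm, z = 92 mm, so its surface lies 3.3 mm beyond mill x = 0. More than 22 N between it and the blade is clamped hard.
- gauge: Loose gauge, 0.13 kg: steel blade 5 mm thick (gauge x), 24 mm wide (y), reaching 75 mm down (last 4 mm tapered) from a steel cross bar 100 mm long (y), 10 x 10 mm; above it a wooden handle 20 (x) x 36 (y) x 50 mm. Origin mid underside of the bar, z up.
- gauge_handle (a point): Point to grip on the gauge's handle, 40 mm above the gauge's origin; axes as the gauge's. Grip across y, its 36 mm. It may hang either way round. In the mill its bar rests on both side plates' tops and the blade clears the rollers once it is 37 mm up. Slid slowly (1 cm/s) there it drags, weight apart, with 0.75 (0.6 to 0.9) times the squeeze; 3 to 5 N is a good light drag.
- gauge_block: Wooden block fixed to the worktop, 50 (x) x 64 (y) mm, 95 mm tall; origin mid underside. Slot in the middle of its top: 13 mm (x) x 32 mm (y), 83 mm deep. The gauge hangs in it at the start and at the end, bar on the block's top, gauge origin at block x = 0, y = 0, z = 95 mm, gauge y along block y.
- mug_spotted: Spotted white mug, 82 x 117 x 91 mm; bystander, between the block and the mill.
- mill_crank: The mill's crank, taken off: steel arm 126 mm long with a dark wooden handle standing up 66 mm; bystander at the right front of the mill.

How it is judged (in metres and radians):
On the way, in this order (a step that is already met when the one before it is completed fails the run):
1. the gauge hangs between the rollers, its bar on both side plates, let go (x of gauge in the frame of mill between -0.012 and 0.012 m and y of gauge in the frame of mill between -0.015 and 0.015 m and angle between the y axis of gauge and the y axis of mill, either way round below 0.2 rad and angle between gauge's own z axis and vertical below 0.2 rad and z of gauge in the frame of mill between 0.125 and 0.1335 m and contact force between the fingers and gauge below 0.1 N), for 0.2 s.
2. the screw is set and the knob and the gauge are let go: each roller squeezes the hanging blade with 2.5 to 9 N (x of gauge in the frame of mill between -0.012 and 0.012 m and y of gauge in the frame of mill between -0.015 and 0.015 m and angle between the y axis of gauge and the y axis of mill, either way round below 0.2 rad and angle between gauge's own z axis and vertical below 0.2 rad and z of gauge in the frame of mill between 0.125 and 0.142 m and contact force between the fingers and gauge below 0.1 N and contact force between the fingers and mill below 0.1 N and contact force between gauge and front_bearing between 2.5 and 9 N and contact force between gauge and rear_roller between 2.5 and 9 N), for 0.3 s.
3. the gauge is drawn up and out at that setting: 20 to 30 mm above its seat both rollers still drag on it, with 1 to 12 N each (x of gauge in the frame of mill between -0.012 and 0.012 m and y of gauge in the frame of mill between -0.015 and 0.015 m and angle between the y axis of gauge and the y axis of mill, either way round below 0.2 rad and angle between gauge's own z axis and vertical below 0.2 rad and z of gauge in the frame of mill between 0.15 and 0.16 m and contact force between gauge and front_bearing between 1 and 12 N and contact force between gauge and rear_roller between 1 and 12 N), for 0.02 s.
At the end, for the whole second after the job is handed in: The gauge is back in its block, upright (within 7 degrees), its bar on the block's top (within 3.5 mm), at rest and let go; the adjusting screw is left closed to where the blade dragged (x of gauge in the frame of gauge_block between -0.008 and 0.008 m and y of gauge in the frame of gauge_block between -0.008 and 0.008 m and z of gauge in the frame of gauge_block between 0.09 and 0.0985 m and angle between gauge's own z axis and vertical below 0.12 rad and linear speed of gauge below 0.02 m/s and value of joint screw above 0.7 rad); the robot touches nothing.
It fails at once if the blade is clamped hard: more than 22 N between it and a roller (contact force between gauge and front_bearing above 22 N or contact force between gauge and rear_roller above 22 N).
It fails at once if the spotted mug or the mill's crank is shifted by more than 30 mm (distance of any of mug_spotted, mill_crank from where it was at the start of the episode above 0.03 m).
It also fails if it takes over 72 s, if anything falls off the work surface, if the arm or the gripper's body presses on something with over 40 N, if the wrist force passes 120 N, or if a joint passes its speed limit or range.

## Robot

A 6-joint arm with a two-finger parallel gripper is mounted at the origin on a cart in front of the work surface, level with it; the furniture and walls round the work are solid. World frame = base frame: x ahead of the robot, y to its left, z up, the work surface at z = 0. Lengths are in mm, angles in rad, forces in N, time in s.
With the tool pointing down it reaches from about 275 to 850 mm from the base axis. Payload 5.2 kg.
Tool frame: the origin (TCP) lies midway between the tips of the shut fingers; the grasp point (between the pads) lies 19 mm behind it; z points along the fingers, y is the line along which they close (so a half turn about z gives the same grasp; the last joint's range is limited). The gripper opens to 85 mm and grips with 20 to 120 N. Pads are 22 mm wide; open, the fingers measure 114 mm over their backs; the gripper's body (76 mm by 85 mm) begins 54 mm behind the grasp point. The pads swing forward as they close: fully open they stand 13 mm farther back than shut.
Start: joints at [1.102, 0.259, 1.535, -0, 1.348, -0.203], TCP at [144.452, 530.696, 231.31] pointing down, gripper open.
Joint ranges: [-3.14, 3.14], [-0.91, 2.08], [0.19, 2.58], [-1.22, 4.36], [0.22, 2.71], [-3.12, 3.12]. Speed limits (rad/s): [2.57, 2.57, 3.14, 3.14, 3.14, 3.14].

## Interface

Orientations are given as a unit quaternion [w, x, y, z].
In Python, from station import arm gives the robot as it stands.
- The arm moves only by the tool jog_arm, never from a script. Its argument "targets" is a list of rows, each an object of numbers: "hand": the finger opening in mm, from 0 to 85.4; "x", "y", "z": the shift along the tool's x, y, z in mm; "wx", "wy", "wz": the turn, a rotation vector about the tool's x, y, z in rad. A call has 1 to 10 rows; each row is the pose to reach, as a shift and turn from the pose commanded when the call began, along the tool's axes at that moment; what a row does not reach only later rows make up. A row lasts 1/10 s, in which the tool goes at most 50 mm and 8.59 degrees, less where a joint would pass 70% of its speed; a pose out of reach is approached as far as the arm can. A call with a gripper value outside its range is refused whole. The fingers move at their own pace and stop on an object; "force" is the grip in N (left out, the last holds). Time passes only in rows, so rows that repeat a pose let the fingers close. It gives the time, the measured TCP pose, the force, the opening and the grip force at its end, in the units of the state.
- arm.sense(): the state, without advancing time (a new reading comes with each control period).
- arm.snapshot(name): name is "scene" or "side" or "wrist"; returns (picture, depth): 480x640x3 uint8, red, green, blue; 480x640 float32, mm along the optical axis (not along the pixel's ray), 0 where there is no reading.
- arm.camera_params(name): a dict with "fx", "fy", "cx", "cy" (pixels), "R" (3x3) and "t" (3): a world point X has camera coordinates R X + t. Camera axes: x right, y down, z forward; pixel columns grow to the right and rows downward; lengths in mm; the calibration is good to about 2 mm. A picture is of the moment at which its call begins: read the wrist's pose just before it. camera_params takes no time and is no camera call; for the wrist camera it gives the pose at the moment of the call.
- arm.close_job(): hands the job in; it is judged then, once.
Trained networks look in the newest picture that a camera, given by its name, has taken for a name from the list of things; names that differ only in an ending like _2 or _b are one class to them, and where a whole thing is asked for, a point or a joint stands for the part that bears it (a point fixed in the world has none). Each returns a list of dicts, best first, with "p" (0 to 1); they miss things now and then, are a little off and sometimes report something else, mostly with a low value. They report only what shows in the picture. A call takes as long as a camera call.
- arm.search_frame(thing, camera): "bbox" ([centre column, centre row, width, height] in pixels, round what is visible of it).
The state is a dict: "time_s": time; "joint_pos": joint angles; "joint_vel": joint speeds; "joint_torque": joint torques, N m; "tool_pos": TCP position; "tool_rot": TCP orientation; "contact_force": force on the tool from outside, world axes, zero at the start; "wrist_torque": the same for the moment, N m; "grip_width": opening from 0.0 (shut) to 1.0 (fully open); "grasp_force": force on a finger pad.
Only numpy, scipy, OpenCV 4.12 (cv2) and the standard library are available. Lean on these libraries where they do the work, as an engineer would, in place of code of your own. Each camera call takes 0.05 s, during which the arm holds its last target. There are 200 camera calls.

## Working session

There is one attempt and no reset: what is moved stays moved. The work goes in short steps, Python scripts to look and compute and a tool call to move; the robot and the scene stay as the last step left them, time stands still between calls to the robot, and variables do not carry over. Pictures are saved under pics/ and viewed, at most 10 in all, crops included, and the job is handed in when it is done.

Besides the shell and the picture viewer there is one more tool, called after "Call:" as name(argument=value, ...) on one line, values as JSON. jog_arm: Moves the arm, as the interface text tells. Its arguments: {"type":"object","properties":{"targets":{"type":"array","items":{"type":"object","properties":{"hand":{"type":"number"},"x":{"type":"number"},"y":{"type":"number"},"z":{"type":"number"},"wx":{"type":"number"},"wy":{"type":"number"},"wz":{"type":"number"}}}},"force":{"type":"number"}},"required":["targets"]}

```bash
ls; mkdir -p pics; python3 - <<'E'
from station import arm
import cv2,numpy as np
s=arm.sense();print(s)
for c in("scene","side"):
    im,d=arm.snapshot(c);np.savez(f"/tmp/{c}.npz",im=im,d=d,**arm.camera_params(c))
    cv2.imwrite(f"pics/{c}0.png",im[:,:,::-1])
    p=arm.camera_params(c);print(c,np.round(-np.array(p['R']).T@p['t']))
    for t in("mill","gauge","gauge_block","knob_grip","mug_spotted","mill_crank","gauge_handle"):
        print(t,[(np.round(r['bbox']),round(r['p'],2)) for r in arm.search_frame(t,c)[:2]])
E
```

```text
pics
{'time_s': 0.0, 'joint_pos': array([ 1.10220795e+00,  2.59357158e-01,  1.53610509e+00,  2.11627141e-05,
        1.34799724e+00, -2.02803439e-01]), 'joint_vel': array([ 0.00059219, -0.00035075,  0.00010819, -0.00055363,  0.00085908,
       -0.00053695]), 'joint_torque': array([-2.02102528e-04, -4.46024108e+01, -2.90563774e+01, -5.25859705e-04,
        1.16477904e-02, -5.22566847e-05]), 'tool_pos': array([144.19181341, 530.2076013 , 230.45824705]), 'tool_rot': array([-3.17233548e-04,  1.32503926e-01,  9.91182041e-01, -8.77915157e-04]), 'contact_force': array([ 0.10431159, -0.19391408,  0.579083  ]), 'wrist_torque': array([-0.01359448,  0.02550853,  0.06560526]), 'grasp_force': 0.0, 'grip_width': 1.0005434923627594}
scene [-220. -863.  681.]
mill [(array([376., 314., 129., 111.]), 0.65)]
gauge [(array([194., 243.,  20.,  33.]), 0.93)]
gauge_block [(array([195., 272.,  34.,  51.]), 0.74)]
knob_grip [(array([345., 296.,  24.,  68.]), 0.81)]
mug_spotted [(array([251., 301.,  50.,  58.]), 0.96)]
mill_crank [(array([424., 391.,  49.,  64.]), 0.8), (array([346., 296.,  19.,  63.]), 0.73)]
gauge_handle [(array([195., 242.,  27.,  40.]), 0.6)]
side [534. 754. 454.]
mill [(array([305., 249., 108.,  92.]), 0.82)]
gauge [(array([407., 320.,  12.,  61.]), 0.88)]
gauge_block [(array([402., 364.,  38.,  84.]), 0.65)]
knob_grip [(array([341., 213.,  21.,  27.]), 0.83), (array([404., 363.,  37.,  83.]), 0.62)]
mug_spotted [(array([385., 304.,  47.,  60.]), 0.77)]
mill_crank [(array([347., 238.,  43.,  28.]), 0.48), (array([305., 248., 104.,  93.]), 0.35)]
gauge_handle [(array([406., 320.,  12.,  61.]), 0.97)]
```

```bash
python3 - <<'E'
import cv2
a=cv2.imread("pics/scene0.png");b=cv2.imread("pics/side0.png")
a=cv2.resize(a[200:440,150:470],None,fx=2.5,fy=2.5);cv2.imwrite("pics/s1.png",a)
b=cv2.resize(b[180:420,220:540],None,fx=2.5,fy=2.5);cv2.imwrite("pics/d1.png",b)
E
```

```text
(no output)
```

View pics/s1.png

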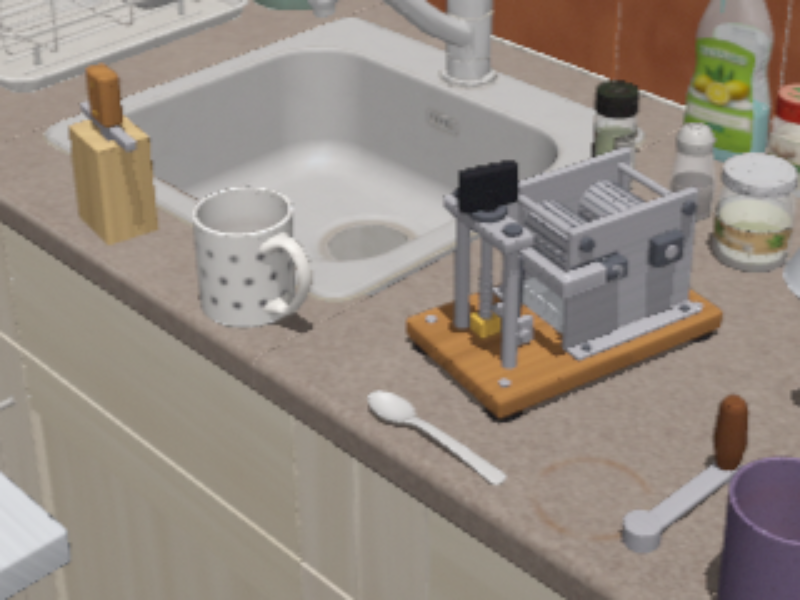

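View pics/d1.png

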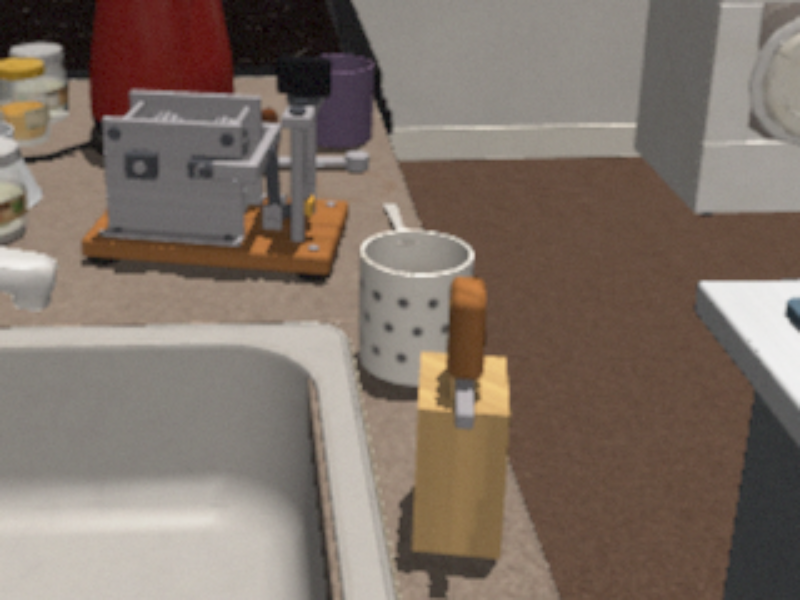

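The scene view shows the block at crop (115,170), the mug at (250,255), the mill at (570,280) with its knob at (488,185), and the crank at the lower right. The side view agrees. Next I'll get metric poses from depth.

```bash
cat > h.py <<'E'
import numpy as np,cv2
def cloud(im,d,p):
    v,u=np.mgrid[:480,:640]
    m=d>0
    c=np.stack([(u-p['cx'])/p['fx']*d,(v-p['cy'])/p['fy']*d,d],-1)[m]
    return (c-np.array(p['t']))@np.array(p['R']), im[m], np.stack([u,v],-1)[m]
def rect(P):
    return cv2.minAreaRect(P[:,:2].astype(np.float32))
E
python3 - <<'E'
from h import *
for c in("scene","side"):
    z=np.load(f"/tmp/{c}.npz");X,C,uv=cloud(z['im'],z['d'],z)
    def box(n,b,lo,hi):
        m=(abs(uv[:,0]-b[0])<b[2]/2)&(abs(uv[:,1]-b[1])<b[3]/2)&(X[:,2]>lo)&(X[:,2]<hi)
        P=X[m]
        if len(P)<5: print(c,n,len(P));return
        md=np.median(P,0);P=P[np.linalg.norm(P[:,:2]-md[:2],axis=1)<200]
        r=rect(P);print(c,n,len(P),np.round(md),[np.round(q,1) for q in r], np.round(P.min(0)),np.round(P.max(0)))
    B={'scene':dict(bl=(195,265,50,90),mill=(376,310,145,130),knob=(345,280,40,50),mug=(251,301,60,60),crank=(424,391,70,80)),
       'side':dict(bl=(404,340,50,140),mill=(300,249,115,100),knob=(341,213,30,40),mug=(380,300,60,70),crank=(347,238,60,30))}[c]
    box('blocktop',B['bl'],90,98);box('block',B['bl'],20,90);box('handle',B['bl'],112,150);box('handletop',B['bl'],148,165)
    box('milltop',B['mill'],125,134);box('millbase',B['mill'],8,40);box('knob',B['knob'],150,190);box('bridge',B['knob'],135,143)
    box('mug',B['mug'],20,100);box('crank',B['crank'],5,80)
E
```

```text
scene blocktop 240 [395. 150.  95.] [array([404.4, 150.5]), array([80.7, 52.1]), np.float64(80.3)] [374. 110.  90.] [434. 193.  98.]
scene block 871 [390. 129.  54.] [array([405.7, 157.3]), array([73.5, 52.5]), np.float64(80.4)] [374. 119.  20.] [427. 197.  90.]
scene handle 209 [399. 143. 132.] [array([398.1, 153. ]), array([19.5, 37.9]), np.float64(22.1)] [393. 136. 112.] [413. 174. 150.]
scene handletop 88 [402. 150. 154.] [array([405.1, 155.2]), array([36.4, 19.4]), np.float64(79.0)] [394. 138. 148.] [418. 171. 159.]
scene milltop 530 [ 574. -277.  130.] [array([ 550.8, -254.4]), array([ 96.3, 181.9]), np.float64(78.1)] [ 455. -318.  125.] [ 648. -194.  134.]
scene millbase 3190 [ 517. -278.   25.] [array([ 520.4, -252.1]), array([257.9, 280.6]), np.float64(32.2)] [ 378. -435.    8.] [652. -82.  40.]
scene knob 422 [ 472. -239.  168.] [array([ 474.3, -236.9]), array([14.9, 46.7]), np.float64(69.0)] [ 451. -249.  150.] [ 496. -223.  184.]
scene bridge 207 [ 466. -253.  140.] [array([ 473.4, -235.6]), array([86.5, 25.5]), np.float64(80.3)] [ 454. -280.  135.] [ 484. -192.  143.]
sc
[... 948 characters left out ...]

side millbase 2107 [ 533. -210.   22.] [array([ 555.3, -249.3]), array([134.2, 220.7]), np.float64(77.3)] [ 438. -303.    8.] [ 677. -161.   40.]
side knob 299 [ 479. -230.  165.] [array([ 480.5, -231.5]), array([13.7, 47.9]), np.float64(69.5)] [ 457. -243.  150.] [ 502. -220.  179.]
side bridge 100 [ 483. -206.  139.] [array([ 481.1, -223.7]), array([61.9, 28.2]), np.float64(80.6)] [ 462. -252.  135.] [ 499. -192.  143.]
side mug 2070 [419.  -1.  69.] [array([408.7, -19.8]), array([ 80.5, 358.9]), np.float64(4.5)] [ 369. -196.   20.] [460. 162.  95.]
side crank 438 [ 433. -496.   26.] [array([ 448.9, -480. ]), array([110.3, 119.5]), np.float64(86.1)] [ 386. -531.    5.] [ 512. -422.   64.]
```

```bash
cat >> h.py <<'E'
from scipy.spatial.transform import Rotation as Ro
def tgt(s,x,y,z,yawdeg):
    """tool-frame shift and turn to a tool pointing down with tool y at yawdeg"""
    w=s['tool_rot'];R=Ro.from_quat([w[1],w[2],w[3],w[0]])
    a=np.radians(yawdeg);ey=np.array([np.cos(a),np.sin(a),0]);ez=np.array([0,0,-1.]);ex=np.cross(ey,ez)
    G=Ro.from_matrix(np.stack([ex,ey,ez],1))
    print('shift',np.round(R.inv().apply(np.array([x,y,z])-s['tool_pos']),1),'turn',np.round((R.inv()*G).as_rotvec(),4))
def st(s):
    w=s['tool_rot'];R=Ro.from_quat([w[1],w[2],w[3],w[0]]).as_matrix()
    print('t',round(s['time_s'],2),'pos',np.round(s['tool_pos'],1),'yaw',np.degrees(np.arctan2(R[1,1],R[0,1])).round(2),'F',np.round(s['contact_force'],2),'M',np.round(s['wrist_torque'],3),'w',round(s['grip_width']*85.4,1),'gf',round(s['grasp_force'],1),'j1,6',np.round(s['joint_pos'][[0,5]],3))
E
python3 - <<'E'
from h import *
from station import arm
s=arm.sense();st(s);tgt(s,407,157,260,80)
p=arm.camera_params('wrist');print(np.round(-np.array(p['R']).T@p['t']),np.round(p['R'],2))
E
```

```text
t 0.8 pos [144.5 530.7 231.3] yaw 74.77 F [ 0.62 -0.33 -0.18] M [ 0.031 -0.022 -0.019] w 85.3 gf 0.0 j1,6 [ 1.102 -0.203]
shift [-351.5 -291.6  -28.7] turn [ 0.      0.     -0.0913]
[ 78. 549. 372.] [[ 0.26  0.97 -0.  ]
 [ 0.93 -0.25  0.28]
 [ 0.27 -0.07 -0.96]]
```

Call:
jog_arm(targets=[{"x":-351,"y":-291,"z":-29,"wz":-0.091},{"x":-351,"y":-291,"z":-29,"wz":-0.091},{"x":-351,"y":-291,"z":-29,"wz":-0.091},{"x":-351,"y":-291,"z":-29,"wz":-0.091},{"x":-351,"y":-291,"z":-29,"wz":-0.091},{"x":-351,"y":-291,"z":-29,"wz":-0.091},{"x":-351,"y":-291,"z":-29,"wz":-0.091},{"x":-351,"y":-291,"z":-29,"wz":-0.091},{"x":-351,"y":-291,"z":-29,"wz":-0.091},{"x":-351,"y":-291,"z":-29,"wz":-0.091}])

```text
invalid input at $.targets[0]: expected keys hand, x, y, z, wx, wy, wz
```

```bash
python3 - <<'E'
from h import *
from station import arm
s=arm.sense();st(s)
p=arm.camera_params('wrist');im,d=arm.snapshot('wrist')
np.savez('/tmp/w1.npz',im=im,d=d,**p);cv2.imwrite('pics/w1.png',im[:,:,::-1])
X,C,uv=cloud(im,d,p)
near=np.linalg.norm(X[:,:2]-[407,157],axis=1)<70
for n,lo,hi in(('htop',149,160),('bar',101,109),('btop',91,98)):
    P=X[near&(X[:,2]>lo)&(X[:,2]<hi)]
    if len(P)>10: print(n,len(P),np.round(np.median(P,0),1),[np.round(q,1) for q in rect(P)])
E
```

```text
t 0.8 pos [144.5 530.7 231.3] yaw 74.77 F [ 0.62 -0.33 -0.18] M [ 0.031 -0.022 -0.019] w 85.3 gf 0.0 j1,6 [ 1.102 -0.203]
```

View pics/w1.png

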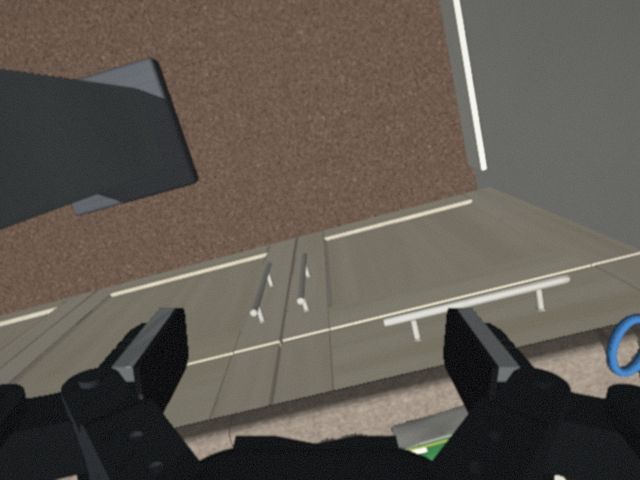

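The move was refused because a row needs every key, so this picture still shows the floor at the start pose. The fingers are at (150,350) and (480,350). I'll resend the move with full rows.

Call:
jog_arm(targets=[{"hand":85,"x":-351,"y":-291,"z":-29,"wx":0,"wy":0,"wz":-0.091},{"hand":85,"x":-351,"y":-291,"z":-29,"wx":0,"wy":0,"wz":-0.091},{"hand":85,"x":-351,"y":-291,"z":-29,"wx":0,"wy":0,"wz":-0.091},{"hand":85,"x":-351,"y":-291,"z":-29,"wx":0,"wy":0,"wz":-0.091},{"hand":85,"x":-351,"y":-291,"z":-29,"wx":0,"wy":0,"wz":-0.091},{"hand":85,"x":-351,"y":-291,"z":-29,"wx":0,"wy":0,"wz":-0.091},{"hand":85,"x":-351,"y":-291,"z":-29,"wx":0,"wy":0,"wz":-0.091},{"hand":85,"x":-351,"y":-291,"z":-29,"wx":0,"wy":0,"wz":-0.091},{"hand":85,"x":-351,"y":-291,"z":-29,"wx":0,"wy":0,"wz":-0.091},{"hand":85,"x":-351,"y":-291,"z":-29,"wx":0,"wy":0,"wz":-0.091}])

```text
time_s: 1.85
tool_pos: [409.8, 153.5, 260.8]
tool_rot: [0.001, 0.09, 0.996, -0.001]
contact_force: [-0.6, -0.1, 0.1]
grip_width: 0.995
grasp_force: 0.0
```

```bash
cat > w.py <<'E'
from h import *
from station import arm
import sys
def look(name):
    s=arm.sense();st(s);p=arm.camera_params('wrist');im,d=arm.snapshot('wrist')
    np.savez(f'/tmp/{name}.npz',im=im,d=d,**p);cv2.imwrite(f'pics/{name}.png',im[:,:,::-1])
    return cloud(im,d,p)
E
python3 - <<'E'
from w import *
X,C,uv=look('w2')
near=np.linalg.norm(X[:,:2]-[407,157],axis=1)<70
for n,lo,hi in(('htop',149,160),('bar',101,109),('btop',91,98)):
    P=X[near&(X[:,2]>lo)&(X[:,2]<hi)]
    if len(P)>10: print(n,len(P),np.round(np.median(P,0),1),[np.round(q,1) for q in rect(P)])
s=arm.sense();tgt(s,407,157,118,80)
E
```

```text
t 1.85 pos [409.8 153.5 260.8] yaw 79.64 F [-0.63 -0.1   0.13] M [-0.015  0.015  0.01 ] w 85.0 gf 0.0 j1,6 [ 0.104 -1.286]
htop 1770 [408.  156.5 153. ] [array([409. , 156.5]), array([35.6, 19.8]), np.float64(79.5)]
bar 1165 [408.5 138.  103.4] [array([406.9, 157. ]), array([99.4, 13.9]), np.float64(80.3)]
btop 3099 [396.5 159.3  93.6] [array([408.8, 155.9]), array([97.5, 50.2]), np.float64(79.7)]
shift [  2.5   1.9 142.6] turn [-0.0006  0.0013 -0.0057]
```

View pics/w2.png

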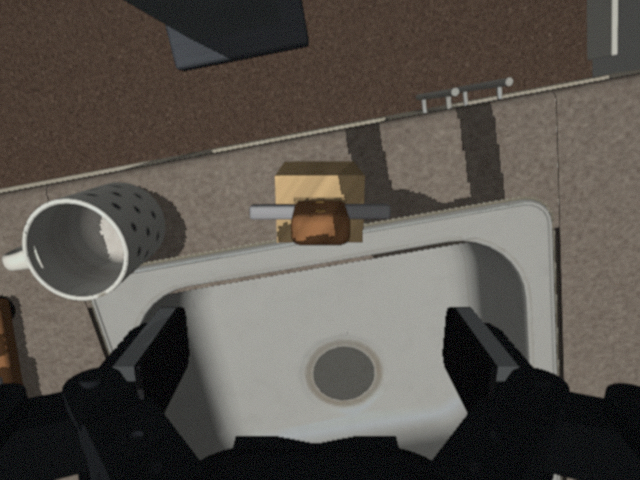

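The gauge handle is at (320,220), centred between the fingers, with the mug off to the left. Now I'll descend and grip.

Call:
jog_arm(targets=[{"hand":85,"x":2.1,"y":2.7,"z":40,"wx":0,"wy":0.001,"wz":-0.006},{"hand":85,"x":2.1,"y":2.7,"z":80,"wx":0,"wy":0.001,"wz":-0.006},{"hand":85,"x":2.1,"y":2.7,"z":115,"wx":0,"wy":0.001,"wz":-0.006},{"hand":85,"x":2.1,"y":2.7,"z":142,"wx":0,"wy":0.001,"wz":-0.006},{"hand":50,"x":2.1,"y":2.7,"z":142,"wx":0,"wy":0.001,"wz":-0.006},{"hand":30,"x":2.1,"y":2.7,"z":142,"wx":0,"wy":0.001,"wz":-0.006},{"hand":30,"x":2.1,"y":2.7,"z":142,"wx":0,"wy":0.001,"wz":-0.006},{"hand":30,"x":2.1,"y":2.7,"z":142,"wx":0,"wy":0.001,"wz":-0.006},{"hand":30,"x":2.1,"y":2.7,"z":142,"wx":0,"wy":0.001,"wz":-0.006}], force=40)

```text
time_s: 2.8
tool_pos: [406.3, 161.1, 120.1]
tool_rot: [0.001, 0.084, 0.996, 0.0]
contact_force: [-1.0, -0.9, 7.8]
grip_width: 0.421
grasp_force: 41.0
```

```bash
python3 - <<'E'
from w import *
st(arm.sense())
E
```

```text
t 2.8 pos [406.3 161.1 120.1] yaw 80.33 F [-0.96 -0.91  7.83] M [0.046 0.262 0.028] w 36.0 gf 41.0 j1,6 [ 0.121 -1.282]
```

Call:
jog_arm(targets=[{"hand":30,"x":0,"y":-3,"z":-3,"wx":0,"wy":0,"wz":0},{"hand":30,"x":0,"y":-3,"z":-25,"wx":0,"wy":0,"wz":0},{"hand":30,"x":0,"y":-3,"z":-60,"wx":0,"wy":0,"wz":0},{"hand":30,"x":0,"y":-3,"z":-100,"wx":0,"wy":0,"wz":0},{"hand":30,"x":0,"y":-3,"z":-135,"wx":0,"wy":0,"wz":0},{"hand":30,"x":0,"y":-3,"z":-135,"wx":0,"wy":0,"wz":0},{"hand":30,"x":0,"y":-3,"z":-135,"wx":0,"wy":0,"wz":0}])

```text
time_s: 3.5
tool_pos: [404.9, 157.7, 254.0]
tool_rot: [0.001, 0.084, 0.996, 0.0]
contact_force: [-0.6, 0.2, -2.5]
grip_width: 0.413
grasp_force: 40.5
```

```bash
python3 - <<'E'
from w import *
X,C,uv=look('w3')
c=np.array([408,157.])
near=np.linalg.norm(X[:,:2]-c,axis=1)<60
P=X[near&(X[:,2]>90)&(X[:,2]<98)];r=rect(P);print('block',len(P),[np.round(q,1) for q in r])
s=arm.sense()
for z0,z1 in((226,236),):
  a=X[(X[:,2]>z0)&(X[:,2]<z1)&(np.linalg.norm(X[:,:2]-s['tool_pos'][:2],axis=1)<60)]
  print('bar?',len(a),[np.round(q,1) for q in rect(a)] if len(a)>5 else '')
tgt(s,560,-200,255,80)
E
```

```text
t 3.5 pos [404.9 157.7 254. ] yaw 80.32 F [-0.61  0.25 -2.51] M [-0.02   0.033  0.015] w 35.3 gf 40.5 j1,6 [ 0.113 -1.289]
block 4803 [array([409.2, 156.4]), array([64.1, 50.4]), np.float64(80.1)]
bar? 1091 [array([408. , 156.8]), array([100.3,  10.8]), np.float64(80.6)]
shift [-213.8 -326.3   -2.5] turn [-0.0002 -0.0016  0.0055]
```

View pics/w3.png

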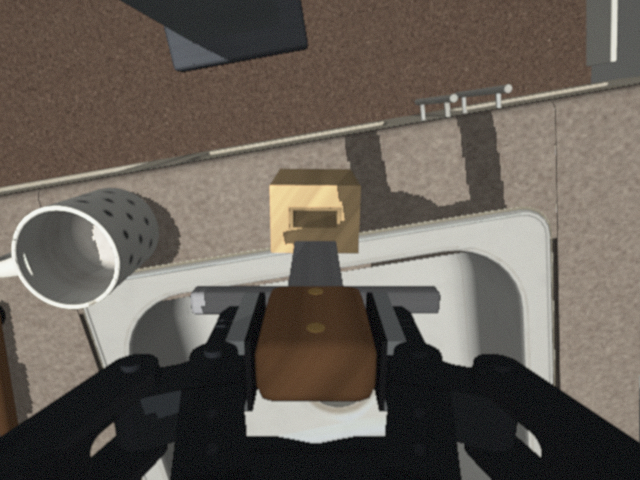

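The gauge is held upright at column 318. The empty slot in the block is at (316,217), and the block centre measures (409.2,156.4) with yaw 80.1°. Next I'll carry it towards the mill.

Call:
jog_arm(targets=[{"hand":30,"x":-214,"y":-326,"z":-2,"wx":0,"wy":0,"wz":0.005},{"hand":30,"x":-214,"y":-326,"z":-2,"wx":0,"wy":0,"wz":0.005},{"hand":30,"x":-214,"y":-326,"z":-2,"wx":0,"wy":0,"wz":0.005},{"hand":30,"x":-214,"y":-326,"z":-2,"wx":0,"wy":0,"wz":0.005},{"hand":30,"x":-214,"y":-326,"z":-2,"wx":0,"wy":0,"wz":0.005},{"hand":30,"x":-214,"y":-326,"z":-2,"wx":0,"wy":0,"wz":0.005},{"hand":30,"x":-214,"y":-326,"z":-2,"wx":0,"wy":0,"wz":0.005},{"hand":30,"x":-214,"y":-326,"z":-2,"wx":0,"wy":0,"wz":0.005},{"hand":30,"x":-214,"y":-326,"z":-2,"wx":0,"wy":0,"wz":0.005},{"hand":30,"x":-214,"y":-326,"z":-2,"wx":0,"wy":0,"wz":0.005}])

```text
time_s: 4.55
tool_pos: [559.9, -199.8, 252.4]
tool_rot: [-0.003, 0.088, 0.996, 0.001]
contact_force: [-0.2, 0.1, -1.2]
grip_width: 0.412
grasp_force: 40.9
```

```bash
python3 - <<'E'
from w import *
X,C,uv=look('w4')
near=np.linalg.norm(X[:,:2]-[570,-255],axis=1)<150
for n,lo,hi in(('plates',125,132.5),('bridge',136,142),('knob',150,185),('bar',226,238)):
    P=X[near&(X[:,2]>lo)&(X[:,2]<hi)]
    if n=='knob':P=P[np.linalg.norm(P[:,:2]-[477,-234],axis=1)<45]
    if n=='bridge':P=P[np.linalg.norm(P[:,:2]-[477,-234],axis=1)<60]
    if n=='plates':
        a=np.radians(-10.5);ex=np.array([np.cos(a),np.sin(a)]);ey=np.array([-ex[1],ex[0]])
        q=(P[:,:2]-[583,-257])@np.stack([ex,ey],1)
        for sg in(1,-1):
            m=(sg*q[:,1]>20)&(sg*q[:,1]<60)&(abs(q[:,0])<85)
            if m.sum()>10: print('plate',sg,m.sum(),[np.round(k,1) for k in rect(P[m])],np.median(P[m],0).round(1))
        continue
    if len(P)>10: print(n,len(P),np.round(np.median(P,0),1),[np.round(q,1) for q in rect(P)])
E
```

```text
t 4.55 pos [ 559.9 -199.8  252.4] yaw 79.93 F [-0.21  0.14 -1.2 ] M [ 0.005 -0.021 -0.   ] w 35.2 gf 40.9 j1,6 [-0.53  -1.925]
plate 1 895 [array([ 563.8, -215. ]), array([ 8. , 65.1]), np.float64(77.3)] [ 553.8 -212.9  128.4]
plate -1 2294 [array([ 575.2, -299.2]), array([  8.9, 123.4]), np.float64(77.6)] [ 569.5 -297.5  128.3]
bridge 3637 [ 478.6 -223.1  138.4] [array([ 479.3, -237.1]), array([83.8, 27.2]), np.float64(77.4)]
knob 3358 [ 478.6 -234.6  177.4] [array([ 478.9, -236.1]), array([14.3, 47.9]), np.float64(68.8)]
bar 3017 [ 560.3 -216.9  235. ] [array([ 562.8, -200.5]), array([100.3,  10.5]), np.float64(80.3)]
```

View pics/w4.png

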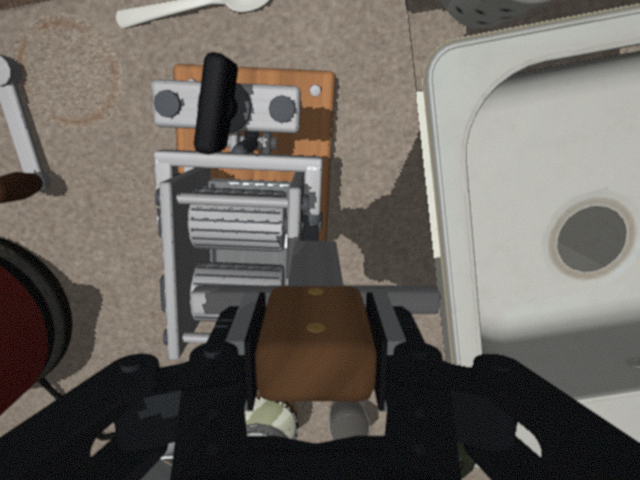

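The mill sits below and left of the held gauge: knob at (215,100), rollers at (237,215) and (237,285), crank at far left. The mill axes come out at yaw -12.5° with the gap at about (584,-260). Next I'll go above the gap.

Call:
jog_arm(targets=[{"hand":30,"x":-16,"y":-28,"z":0,"wx":0,"wy":0,"wz":0.049},{"hand":30,"x":-31,"y":-54.7,"z":0,"wx":0,"wy":0,"wz":0.049},{"hand":30,"x":-31,"y":-54.7,"z":10,"wx":0,"wy":0,"wz":0.049},{"hand":30,"x":-31,"y":-54.7,"z":22,"wx":0,"wy":0,"wz":0.049},{"hand":30,"x":-31,"y":-54.7,"z":22,"wx":0,"wy":0,"wz":0.049},{"hand":30,"x":-31,"y":-54.7,"z":22,"wx":0,"wy":0,"wz":0.049}])

```text
time_s: 5.2
tool_pos: [581.4, -256.9, 232.5]
tool_rot: [-0.001, 0.11, 0.994, 0.001]
contact_force: [0.3, -0.3, -1.8]
grip_width: 0.414
grasp_force: 40.9
```

```bash
cat > m.py <<'E'
from w import *
def mill(name,zbar):
    X,C,uv=look(name)
    a=np.radians(-12.5);ex=np.array([np.cos(a),np.sin(a)]);ey=np.array([-ex[1],ex[0]]);M=np.stack([ex,ey],1)
    q=(X[:,:2]-[584.2,-260])@M
    for n,m in(('plate+',(X[:,2]>125)&(X[:,2]<132.5)&(abs(q[:,1]-40)<12)&(abs(q[:,0])<75)),('plate-',(X[:,2]>125)&(X[:,2]<132.5)&(abs(q[:,1]+40)<12)&(abs(q[:,0])<75)),
      ('knob',(X[:,2]>150)&(X[:,2]<185)&(np.hypot(q[:,0]+108,q[:,1])<40)),('bridge',(X[:,2]>136)&(X[:,2]<142)&(abs(q[:,1])<50)&(abs(q[:,0]+108)<25)),
      ('bar',(X[:,2]>zbar-5)&(X[:,2]<zbar+5)&(abs(q[:,1])<60)&(abs(q[:,0])<25))):
        if m.sum()>20:
            P=X[m];r=rect(np.c_[q[m],P[:,2]]);print(n,m.sum(),'mill',np.round(r[0],1),np.round(r[1],1),round(r[2],1),'minmax x',np.percentile(q[m][:,0],[1,50,99]).round(1),'z',np.median(P[:,2]).round(1))
    s=arm.sense();print('tcp in mill',((s['tool_pos'][:2]-[584.2,-260])@M).round(1))
E
python3 - <<'E'
from m import *
mill('w5',213)
E
```

```text
t 5.2 pos [ 581.4 -256.9  232.5] yaw 77.32 F [ 0.27 -0.25 -1.79] M [0.031 0.008 0.031] w 35.3 gf 40.9 j1,6 [-0.591 -1.941]
plate+ 2118 mill [-16.8  39.5] [ 8.3 90. ] 90.0 minmax x [-61.2 -20.2  26.9] z 128.3
plate- 2136 mill [-17.  -40.5] [90.1  8.5] 0.0 minmax x [-61.4 -20.2  26.7] z 128.3
knob 2632 mill [-102.4   -0.8] [15.9 36.9] 87.3 minmax x [-117.  -102.1  -84.5] z 177.8
bridge 4986 mill [-107.4   -0.5] [83.7 27. ] 89.9 minmax x [-120.6 -107.1  -95.3] z 138.4
bar 3009 mill [-0.3  2.1] [ 10.4 100.2] 0.1 minmax x [-5.2 -3.1  4.4] z 215.2
tcp in mill [-2.9  2. ]
```

View pics/w5.png

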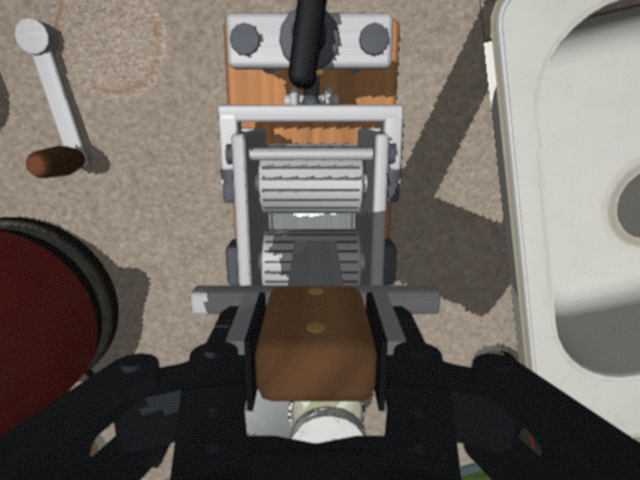

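Both plates straddle the blade, at columns 240 and 380, and the bar runs across them at row 300. It is centred to within about 1 mm. I'll lower in stages and watch the force.

Call:
jog_arm(targets=[{"hand":30,"x":-0.4,"y":0,"z":8,"wx":0,"wy":0,"wz":0},{"hand":30,"x":-0.4,"y":0,"z":16,"wx":0,"wy":0,"wz":0},{"hand":30,"x":-0.4,"y":0,"z":24,"wx":0,"wy":0,"wz":0},{"hand":30,"x":-0.4,"y":0,"z":30,"wx":0,"wy":0,"wz":0},{"hand":30,"x":-0.4,"y":0,"z":30,"wx":0,"wy":0,"wz":0},{"hand":30,"x":-0.4,"y":0,"z":30,"wx":0,"wy":0,"wz":0}])

```text
time_s: 5.85
tool_pos: [582.3, -258.9, 202.8]
tool_rot: [-0.001, 0.111, 0.994, 0.0]
contact_force: [1.0, -0.4, -1.0]
grip_width: 0.418
grasp_force: 41.0
```

```bash
python3 - <<'E'
from m import *
mill('w6',185)
E
```

```text
t 5.85 pos [ 582.3 -258.9  202.8] yaw 77.23 F [ 0.98 -0.39 -1.05] M [-0.026  0.015  0.004] w 35.7 gf 41.0 j1,6 [-0.593 -1.941]
plate+ 2441 mill [-22.1  39.4] [79.9  8.3] 0.0 minmax x [-61.3 -25.2  16.6] z 128.3
plate- 2427 mill [-22.  -40.5] [ 8.5 79.8] 89.9 minmax x [-61.4 -25.2  16.2] z 128.3
knob 2822 mill [-98.1  -1.1] [15.9 28.2] 87.0 minmax x [-109.9  -97.6  -84.4] z 177.7
bridge 5841 mill [-106.1   -0.5] [83.7 24.6] 89.8 minmax x [-118.  -104.7  -95.3] z 138.5
bar 2792 mill [-0.   0.4] [12.8 99.8] 0.1 minmax x [-3.9 -1.5  5.7] z 185.6
tcp in mill [-1.9  0.5]
```

Call:
jog_arm(targets=[{"hand":30,"x":0.7,"y":0,"z":0,"wx":0,"wy":0,"wz":0},{"hand":30,"x":0.7,"y":0,"z":4,"wx":0,"wy":0,"wz":0},{"hand":30,"x":0.7,"y":0,"z":8,"wx":0,"wy":0,"wz":0},{"hand":30,"x":0.7,"y":0,"z":12,"wx":0,"wy":0,"wz":0},{"hand":30,"x":0.7,"y":0,"z":12,"wx":0,"wy":0,"wz":0}])

```text
time_s: 6.4
tool_pos: [581.2, -258.4, 190.0]
tool_rot: [-0.001, 0.111, 0.994, 0.0]
contact_force: [0.6, 0.2, -0.9]
grip_width: 0.414
grasp_force: 41.0
```

```bash
python3 - <<'E'
from m import *
st(arm.sense());s=arm.sense();a=np.radians(-12.5);print(((s['tool_pos'][:2]-[584.2,-260])@np.array([[np.cos(a),-np.sin(a)],[np.sin(a),np.cos(a)]])).round(2))
E
```

```text
t 6.4 pos [ 581.2 -258.4  190. ] yaw 77.24 F [ 0.62  0.22 -0.94] M [-0.024 -0.032 -0.074] w 35.4 gf 41.0 j1,6 [-0.593 -1.941]
[-3.3   0.92]
```

Call:
jog_arm(targets=[{"hand":30,"x":-0.4,"y":-0.5,"z":4,"wx":0,"wy":0,"wz":0},{"hand":30,"x":-0.4,"y":-0.5,"z":8,"wx":0,"wy":0,"wz":0},{"hand":30,"x":-0.4,"y":-0.5,"z":12,"wx":0,"wy":0,"wz":0},{"hand":30,"x":-0.4,"y":-0.5,"z":16,"wx":0,"wy":0,"wz":0},{"hand":30,"x":-0.4,"y":-0.5,"z":20,"wx":0,"wy":0,"wz":0},{"hand":30,"x":-0.4,"y":-0.5,"z":20,"wx":0,"wy":0,"wz":0}])

```text
time_s: 7.0
tool_pos: [581.7, -259.1, 170.2]
tool_rot: [-0.001, 0.111, 0.994, 0.0]
contact_force: [-0.7, 0.4, -1.4]
grip_width: 0.419
grasp_force: 40.9
```

Call:
jog_arm(targets=[{"hand":30,"x":0,"y":0,"z":4,"wx":0,"wy":0,"wz":0},{"hand":30,"x":0,"y":0,"z":8,"wx":0,"wy":0,"wz":0},{"hand":30,"x":0,"y":0,"z":11,"wx":0,"wy":0,"wz":0},{"hand":30,"x":0,"y":0,"z":13,"wx":0,"wy":0,"wz":0},{"hand":30,"x":0,"y":0,"z":14,"wx":0,"wy":0,"wz":0},{"hand":30,"x":0,"y":0,"z":14,"wx":0,"wy":0,"wz":0}])

```text
time_s: 7.6
tool_pos: [581.7, -259.2, 156.7]
tool_rot: [-0.001, 0.111, 0.994, 0.0]
contact_force: [-2.5, 0.4, -1.7]
grip_width: 0.411
grasp_force: 40.9
```

Call:
jog_arm(targets=[{"hand":42,"x":0,"y":0,"z":0,"wx":0,"wy":0,"wz":0},{"hand":60,"x":0,"y":0,"z":0,"wx":0,"wy":0,"wz":0},{"hand":60,"x":0,"y":0,"z":0,"wx":0,"wy":0,"wz":0},{"hand":60,"x":0,"y":0,"z":0,"wx":0,"wy":0,"wz":0},{"hand":60,"x":0,"y":0,"z":-30,"wx":0,"wy":0,"wz":0},{"hand":60,"x":0,"y":0,"z":-65,"wx":0,"wy":0,"wz":0},{"hand":60,"x":0,"y":0,"z":-65,"wx":0,"wy":0,"wz":0}])

```text
time_s: 8.3
tool_pos: [584.5, -260.9, 228.0]
tool_rot: [0.004, 0.111, 0.994, -0.002]
contact_force: [0.8, 0.4, 0.3]
grip_width: 0.699
grasp_force: 0.0
```

```bash
python3 - <<'E'
from m import *
mill('w7',138)
s=arm.sense();tgt(s,478.7,-236.3,222,68.8);tgt(s,478.7,-236.3,151,68.8)
E
```

```text
t 8.3 pos [ 584.5 -260.9  228. ] yaw 77.24 F [0.8  0.39 0.32] M [-0.03  -0.029 -0.009] w 59.7 gf 0.0 j1,6 [-0.594 -1.942]
plate+ 2668 mill [-0.3 38.8] [122.9  20.5] 5.8 minmax x [-61.1 -11.8  59.6] z 128.3
plate- 2673 mill [ -0.1 -38.8] [ 20.4 123.3] 85.3 minmax x [-60.9 -11.7  59.5] z 128.3
knob 2345 mill [-98.4  -1. ] [15.9 28.8] 87.1 minmax x [-111.3  -99.   -84.4] z 177.8
bridge 5301 mill [-107.1   -0.5] [83.7 26.6] 89.7 minmax x [-120.1 -106.6  -95.4] z 138.5
bar 2022 mill [0.5 0.3] [100.1  10.1] 89.7 minmax x [-4.3 -0.3  5.3] z 138.3
tcp in mill [-0.6 -0.4]
shift [107.6   0.2   2.9] turn [-0.002   0.0055  0.1472]
shift [107.9   0.4  73.9] turn [-0.002   0.0055  0.1472]
```

View pics/w7.png

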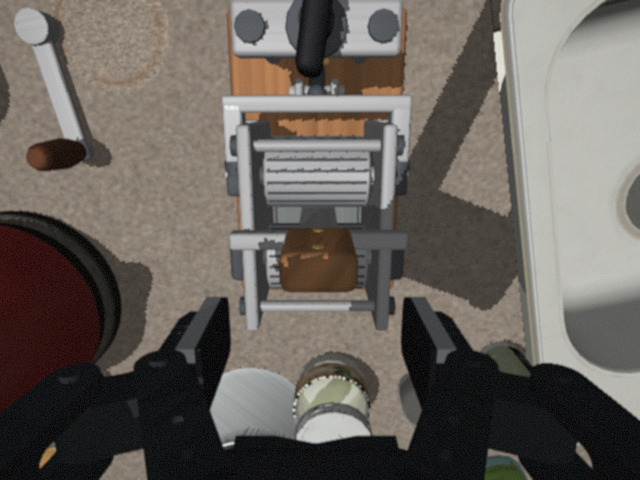

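The gauge hangs with its bar on both plates at row 240, let go, and the knob is at (312,35). Next I'll move to the knob.

Call:
jog_arm(targets=[{"hand":60,"x":40,"y":0,"z":0,"wx":0,"wy":0.005,"wz":0.07},{"hand":60,"x":80,"y":0,"z":3,"wx":0,"wy":0.005,"wz":0.147},{"hand":60,"x":107.6,"y":0.3,"z":3,"wx":0,"wy":0.005,"wz":0.147},{"hand":60,"x":107.6,"y":0.3,"z":3,"wx":0,"wy":0.005,"wz":0.147},{"hand":60,"x":107.6,"y":0.3,"z":3,"wx":0,"wy":0.005,"wz":0.147}])

```text
time_s: 8.85
tool_pos: [476.9, -235.2, 219.0]
tool_rot: [-0.003, 0.184, 0.983, 0.0]
contact_force: [-0.4, 0.3, -1.2]
grip_width: 0.703
grasp_force: 0.0
```

```bash
python3 - <<'E'
from m import *
s=arm.sense();st(s);tgt(s,479,-236.3,151,68.8)
E
```

```text
t 8.85 pos [ 476.9 -235.2  219. ] yaw 68.78 F [-0.38  0.28 -1.23] M [-0.023 -0.007  0.001] w 60.0 gf 0.0 j1,6 [-0.667 -1.867]
shift [-2.7 -0.2 68. ] turn [-0.0005 -0.0056 -0.0003]
```

Call:
jog_arm(targets=[{"hand":60,"x":-2,"y":-0.2,"z":35,"wx":0,"wy":-0.004,"wz":0},{"hand":60,"x":-2,"y":-0.2,"z":60,"wx":0,"wy":-0.004,"wz":0},{"hand":40,"x":-2,"y":-0.2,"z":68,"wx":0,"wy":-0.004,"wz":0},{"hand":20,"x":-2,"y":-0.2,"z":68,"wx":0,"wy":-0.004,"wz":0},{"hand":8,"x":-2,"y":-0.2,"z":68,"wx":0,"wy":-0.004,"wz":0},{"hand":8,"x":-2,"y":-0.2,"z":68,"wx":0,"wy":-0.004,"wz":0},{"hand":8,"x":-2,"y":-0.2,"z":68,"wx":0,"wy":-0.004,"wz":0}])

```text
time_s: 9.55
tool_pos: [479.3, -237.2, 152.3]
tool_rot: [0.0, 0.184, 0.983, -0.001]
contact_force: [-0.1, -3.4, -1.7]
grip_width: 0.131
grasp_force: 43.2
```

```bash
python3 - <<'E'
from m import *
s=arm.sense();st(s);tgt(s,479,-236.3,151,68.8)
E
```

```text
t 9.55 pos [ 479.3 -237.2  152.3] yaw 68.81 F [-0.12 -3.36 -1.71] M [-0.474 -0.097  0.069] w 11.2 gf 43.2 j1,6 [-0.667 -1.867]
shift [0.6 0.7 1.3] turn [-0.0021  0.001   0.0002]
```

Call:
jog_arm(targets=[{"hand":8,"x":0,"y":0,"z":0,"wx":0,"wy":0,"wz":0.145},{"hand":8,"x":0,"y":0,"z":0,"wx":0,"wy":0,"wz":0.29},{"hand":8,"x":0,"y":0,"z":0,"wx":0,"wy":0,"wz":0.435},{"hand":8,"x":0,"y":0,"z":0,"wx":0,"wy":0,"wz":0.58},{"hand":8,"x":0,"y":0,"z":0,"wx":0,"wy":0,"wz":0.725},{"hand":8,"x":0,"y":0,"z":0,"wx":0,"wy":0,"wz":0.87},{"hand":8,"x":0,"y":0,"z":0,"wx":0,"wy":0,"wz":1.015},{"hand":8,"x":0,"y":0,"z":0,"wx":0,"wy":0,"wz":1.16},{"hand":8,"x":0,"y":0,"z":0,"wx":0,"wy":0,"wz":1.3},{"hand":8,"x":0,"y":0,"z":0,"wx":0,"wy":0,"wz":1.3}], force=60)

```text
time_s: 10.55
tool_pos: [477.8, -238.3, 152.3]
tool_rot: [0.001, 0.743, 0.67, -0.002]
contact_force: [-5.1, -7.7, 0.5]
grip_width: 0.127
grasp_force: 61.8
```

```bash
python3 - <<'E'
from m import *
s=arm.sense();st(s)
E
```

```text
t 10.55 pos [ 477.8 -238.3  152.3] yaw -5.92 F [-5.06 -7.66  0.53] M [-1.157  0.724 -0.129] w 10.9 gf 61.8 j1,6 [-0.668 -0.563]
```

Call:
jog_arm(targets=[{"hand":25,"x":0,"y":0,"z":0,"wx":0,"wy":0,"wz":0},{"hand":50,"x":0,"y":0,"z":0,"wx":0,"wy":0,"wz":0},{"hand":60,"x":0,"y":0,"z":0,"wx":0,"wy":0,"wz":0},{"hand":60,"x":0,"y":0,"z":-35,"wx":0,"wy":0,"wz":0},{"hand":60,"x":0,"y":0,"z":-72,"wx":0,"wy":0,"wz":-0.1},{"hand":60,"x":0,"y":0,"z":-72,"wx":0,"wy":0,"wz":-0.245}])

```text
time_s: 11.15
tool_pos: [481.2, -237.4, 228.7]
tool_rot: [0.004, 0.652, 0.758, -0.0]
contact_force: [1.1, -0.5, -0.1]
grip_width: 0.703
grasp_force: 0.0
```

```bash
python3 - <<'E'
from m import *
s=arm.sense();st(s);tgt(s,582,-259.5,224,77.3);tgt(s,582,-259.5,156,77.3)
E
```

```text
t 11.15 pos [ 481.2 -237.4  228.7] yaw 8.66 F [ 1.07 -0.54 -0.15] M [-0.012 -0.032 -0.035] w 60.1 gf 0.0 j1,6 [-0.666 -0.817]
shift [-37.   96.3   5.4] turn [ 7.0000e-04  8.6000e-03 -1.1979e+00]
shift [-36.5  95.9  73.4] turn [ 7.0000e-04  8.6000e-03 -1.1979e+00]
```

Call:
jog_arm(targets=[{"hand":60,"x":-5,"y":12,"z":0,"wx":0,"wy":0,"wz":-0.145},{"hand":60,"x":-10,"y":25,"z":0,"wx":0,"wy":0,"wz":-0.29},{"hand":60,"x":-15,"y":37,"z":0,"wx":0,"wy":0,"wz":-0.435},{"hand":60,"x":-20,"y":50,"z":0,"wx":0,"wy":0,"wz":-0.58},{"hand":60,"x":-25,"y":62,"z":0,"wx":0,"wy":0,"wz":-0.725},{"hand":60,"x":-29,"y":75,"z":0,"wx":0,"wy":0,"wz":-0.87},{"hand":60,"x":-33,"y":86,"z":0,"wx":0,"wy":0,"wz":-1.015},{"hand":60,"x":-37,"y":96,"z":0,"wx":0,"wy":0,"wz":-1.15},{"hand":60,"x":-37,"y":96,"z":2,"wx":0,"wy":0,"wz":-1.2},{"hand":60,"x":-37,"y":96,"z":2,"wx":0,"wy":0,"wz":-1.2}])

```text
time_s: 12.15
tool_pos: [579.2, -258.2, 220.5]
tool_rot: [-0.001, 0.112, 0.994, 0.0]
contact_force: [-0.2, -1.0, -0.2]
grip_width: 0.702
grasp_force: 0.0
```

```bash
python3 - <<'E'
from m import *
mill('w8',138)
s=arm.sense();tgt(s,581.7,-259.2,157,77.2)
E
```

```text
t 12.15 pos [ 579.2 -258.2  220.5] yaw 77.18 F [-0.16 -1.   -0.19] M [ 0.035 -0.002 -0.032] w 60.0 gf 0.0 j1,6 [-0.595 -1.941]
plate+ 2762 mill [-0.4 39.3] [122.7  21.4] 6.4 minmax x [-61.  -11.9  59.1] z 128.3
plate- 2755 mill [ -0.3 -39.1] [ 20.4 122.9] 85.3 minmax x [-60.8 -11.8  59.5] z 128.3
knob 4886 mill [-107.2   -0.4] [14.3 48. ] 6.4 minmax x [-114.8 -106.1 -100.1] z 177.6
bridge 3519 mill [-107.1   -0.5] [27.6 83.7] 0.1 minmax x [-120.5 -101.3  -95.3] z 138.4
bar 2133 mill [-1.3  0.3] [99.6 13.9] 89.7 minmax x [-4.3 -0.4  5.4] z 138.3
tcp in mill [-5.5  0.6]
shift [-3.  -0.4 63.7] turn [ 0.0002 -0.0026 -0.0022]
```

Call:
jog_arm(targets=[{"hand":60,"x":-2,"y":-0.4,"z":30,"wx":0,"wy":-0.002,"wz":0},{"hand":60,"x":-2,"y":-0.4,"z":55,"wx":0,"wy":-0.002,"wz":0},{"hand":50,"x":-2,"y":-0.4,"z":64,"wx":0,"wy":-0.002,"wz":0},{"hand":42,"x":-2,"y":-0.4,"z":64,"wx":0,"wy":-0.002,"wz":0},{"hand":30,"x":-2,"y":-0.4,"z":64,"wx":0,"wy":-0.002,"wz":0},{"hand":30,"x":-2,"y":-0.4,"z":64,"wx":0,"wy":-0.002,"wz":0},{"hand":30,"x":-2,"y":-0.4,"z":64,"wx":0,"wy":-0.002,"wz":0},{"hand":30,"x":-2,"y":-0.4,"z":64,"wx":0,"wy":-0.002,"wz":0}], force=30)

```text
time_s: 13.0
tool_pos: [580.8, -259.6, 157.7]
tool_rot: [0.0, 0.112, 0.994, -0.0]
contact_force: [-2.0, -0.0, 0.1]
grip_width: 0.418
grasp_force: 35.4
```

Call:
jog_arm(targets=[{"hand":30,"x":0,"y":0,"z":-1,"wx":0,"wy":0,"wz":0},{"hand":30,"x":0,"y":0,"z":-2,"wx":0,"wy":0,"wz":0},{"hand":30,"x":0,"y":0,"z":-3,"wx":0,"wy":0,"wz":0}])

```text
time_s: 13.3
tool_pos: [580.7, -259.5, 160.1]
tool_rot: [0.0, 0.112, 0.994, -0.0]
contact_force: [-1.9, -0.3, -1.6]
grip_width: 0.416
grasp_force: 35.5
```

Call:
jog_arm(targets=[{"hand":30,"x":0,"y":0,"z":-1,"wx":0,"wy":0,"wz":0},{"hand":30,"x":0,"y":0,"z":-2,"wx":0,"wy":0,"wz":0}])

```text
time_s: 13.5
tool_pos: [580.7, -259.5, 162.1]
tool_rot: [0.0, 0.112, 0.994, -0.0]
contact_force: [-0.5, -0.1, -2.4]
grip_width: 0.419
grasp_force: 35.5
```

Call:
jog_arm(targets=[{"hand":30,"x":0,"y":0,"z":-1,"wx":0,"wy":0,"wz":0},{"hand":30,"x":0,"y":0,"z":-2,"wx":0,"wy":0,"wz":0}])

```text
time_s: 13.7
tool_pos: [580.8, -259.5, 164.0]
tool_rot: [0.0, 0.112, 0.994, -0.0]
contact_force: [-1.0, -0.1, -2.5]
grip_width: 0.416
grasp_force: 35.5
```

```bash
python3 - <<'E'
from m import *
s=arm.sense();st(s)
E
```

```text
t 13.7 pos [ 580.8 -259.5  164. ] yaw 77.12 F [-0.99 -0.12 -2.45] M [ 0.09   0.243 -0.009] w 35.5 gf 35.5 j1,6 [-0.595 -1.941]
```

Call:
jog_arm(targets=[{"hand":30,"x":0,"y":0,"z":3,"wx":0,"wy":0,"wz":0},{"hand":30,"x":0,"y":0,"z":6,"wx":0,"wy":0,"wz":0},{"hand":30,"x":0,"y":0,"z":6.5,"wx":0,"wy":0,"wz":0},{"hand":45,"x":0,"y":0,"z":6.5,"wx":0,"wy":0,"wz":0},{"hand":60,"x":0,"y":0,"z":6.5,"wx":0,"wy":0,"wz":0},{"hand":60,"x":0,"y":0,"z":6.5,"wx":0,"wy":0,"wz":0},{"hand":60,"x":0,"y":0,"z":-25,"wx":0,"wy":0,"wz":0},{"hand":60,"x":0,"y":0,"z":-60,"wx":0,"wy":0,"wz":0.145},{"hand":60,"x":10,"y":0,"z":-64,"wx":0,"wy":0,"wz":0.29},{"hand":60,"x":20,"y":0,"z":-64,"wx":0,"wy":0,"wz":0.435}])

```text
time_s: 14.7
tool_pos: [562.2, -255.7, 230.3]
tool_rot: [0.002, 0.327, 0.945, -0.001]
contact_force: [0.8, -0.1, 0.3]
grip_width: 0.705
grasp_force: 0.0
```

```bash
python3 - <<'E'
from m import *
s=arm.sense();st(s);tgt(s,479.2,-236.5,222,-6);tgt(s,479.2,-236.5,152,-6)
E
```

```text
t 14.7 pos [ 562.2 -255.7  230.3] yaw 51.87 F [ 0.78 -0.12  0.29] M [ 0.01  -0.001  0.002] w 60.2 gf 0.0 j1,6 [-0.607 -1.512]
shift [ 77.2 -36.2   7.9] turn [0.0026 0.0044 1.01  ]
shift [ 77.5 -36.2  77.9] turn [0.0026 0.0044 1.01  ]
```

Call:
jog_arm(targets=[{"hand":60,"x":12,"y":-6,"z":0,"wx":0,"wy":0,"wz":0.145},{"hand":60,"x":24,"y":-12,"z":2,"wx":0,"wy":0,"wz":0.29},{"hand":60,"x":36,"y":-18,"z":4,"wx":0,"wy":0,"wz":0.435},{"hand":60,"x":48,"y":-24,"z":6,"wx":0,"wy":0,"wz":0.58},{"hand":60,"x":60,"y":-30,"z":6,"wx":0,"wy":0,"wz":0.725},{"hand":60,"x":76,"y":-36,"z":6,"wx":0,"wy":0,"wz":0.87},{"hand":60,"x":76,"y":-36,"z":6,"wx":0,"wy":0,"wz":1.01},{"hand":60,"x":76,"y":-36,"z":6,"wx":0,"wy":0,"wz":1.01},{"hand":60,"x":76,"y":-36,"z":6,"wx":0,"wy":0,"wz":1.01}])

```text
time_s: 15.6
tool_pos: [479.4, -237.1, 222.2]
tool_rot: [0.001, 0.74, 0.673, -0.0]
contact_force: [0.7, -0.4, -0.4]
grip_width: 0.7
grasp_force: 0.0
```

```bash
python3 - <<'E'
from m import *
s=arm.sense();st(s);tgt(s,479.2,-236.5,152,-6)
E
```

```text
t 15.6 pos [ 479.4 -237.1  222.2] yaw -5.46 F [ 0.68 -0.35 -0.39] M [0.031 0.034 0.043] w 59.8 gf 0.0 j1,6 [-0.668 -0.573]
shift [ 0.6 -0.3 70.2] turn [0.0007 0.0007 0.0094]
```

Descend, grip, turn by +0.35 rad.

Call:
jog_arm(targets=[{"hand":60,"x":0.4,"y":-0.3,"z":35,"wx":0,"wy":0,"wz":0.009},{"hand":60,"x":0.4,"y":-0.3,"z":62,"wx":0,"wy":0,"wz":0.009},{"hand":40,"x":0.4,"y":-0.3,"z":70,"wx":0,"wy":0,"wz":0.009},{"hand":8,"x":0.4,"y":-0.3,"z":70,"wx":0,"wy":0,"wz":0.009},{"hand":8,"x":0.4,"y":-0.3,"z":70,"wx":0,"wy":0,"wz":0.009},{"hand":8,"x":0.4,"y":-0.3,"z":70,"wx":0,"wy":0,"wz":0.009},{"hand":8,"x":0.4,"y":-0.3,"z":70,"wx":0,"wy":0,"wz":0.14},{"hand":8,"x":0.4,"y":-0.3,"z":70,"wx":0,"wy":0,"wz":0.27},{"hand":8,"x":0.4,"y":-0.3,"z":70,"wx":0,"wy":0,"wz":0.36},{"hand":8,"x":0.4,"y":-0.3,"z":70,"wx":0,"wy":0,"wz":0.36}], force=60)

```text
time_s: 16.6
tool_pos: [478.0, -236.9, 153.3]
tool_rot: [0.0, 0.85, 0.527, -0.001]
contact_force: [-5.6, 0.0, 0.7]
grip_width: 0.129
grasp_force: 59.4
```

```bash
python3 - <<'E'
from m import *
s=arm.sense();st(s)
E
```

```text
t 16.6 pos [ 478.  -236.9  153.3] yaw -26.4 F [-5.6   0.03  0.69] M [-0.023  0.873 -0.06 ] w 11.0 gf 59.4 j1,6 [-0.668 -0.206]
```

Call:
jog_arm(targets=[{"hand":25,"x":0,"y":0,"z":0,"wx":0,"wy":0,"wz":0},{"hand":50,"x":0,"y":0,"z":0,"wx":0,"wy":0,"wz":0},{"hand":60,"x":0,"y":0,"z":0,"wx":0,"wy":0,"wz":0},{"hand":60,"x":0,"y":0,"z":-35,"wx":0,"wy":0,"wz":0},{"hand":60,"x":0,"y":0,"z":-72,"wx":0,"wy":0,"wz":-0.1},{"hand":60,"x":0,"y":0,"z":-72,"wx":0,"wy":0,"wz":-0.245}])

```text
time_s: 17.2
tool_pos: [481.6, -238.4, 229.8]
tool_rot: [0.005, 0.777, 0.63, 0.001]
contact_force: [0.3, -0.2, 1.0]
grip_width: 0.703
grasp_force: 0.0
```

```bash
python3 - <<'E'
from m import *
s=arm.sense();st(s);tgt(s,580.8,-259.5,222,77.2)
E
```

```text
t 17.2 pos [ 481.6 -238.4  229.8] yaw -11.97 F [ 0.27 -0.19  0.98] M [-0.021  0.02  -0.023] w 60.1 gf 0.0 j1,6 [-0.667 -0.458]
shift [-1.000e-01  1.013e+02  8.700e+00] turn [ 0.0038  0.0114 -1.5563]
```

Call:
jog_arm(targets=[{"hand":60,"x":0,"y":10,"z":0,"wx":0,"wy":0,"wz":-0.149},{"hand":60,"x":0,"y":20,"z":0,"wx":0,"wy":0,"wz":-0.298},{"hand":60,"x":0,"y":30,"z":1,"wx":0,"wy":0,"wz":-0.447},{"hand":60,"x":0,"y":40,"z":2,"wx":0,"wy":0,"wz":-0.596},{"hand":60,"x":0,"y":50,"z":3,"wx":0,"wy":0,"wz":-0.745},{"hand":60,"x":0,"y":60,"z":4,"wx":0,"wy":0,"wz":-0.894},{"hand":60,"x":0,"y":70,"z":5,"wx":0,"wy":0,"wz":-1.043},{"hand":60,"x":0,"y":80,"z":5,"wx":0,"wy":0,"wz":-1.192},{"hand":60,"x":0,"y":90,"z":5,"wx":0,"wy":0,"wz":-1.341},{"hand":60,"x":0,"y":101.3,"z":5,"wx":0,"wy":0,"wz":-1.49}])

```text
time_s: 18.2
tool_pos: [578.5, -258.1, 219.3]
tool_rot: [0.0, 0.144, 0.99, -0.0]
contact_force: [-0.3, -0.7, 1.2]
grip_width: 0.705
grasp_force: 0.0
```

Call:
jog_arm(targets=[{"hand":60,"x":0,"y":0,"z":0,"wx":0,"wy":0,"wz":-0.066},{"hand":60,"x":0,"y":0,"z":0,"wx":0,"wy":0,"wz":-0.066}])

```text
time_s: 18.4
tool_pos: [578.3, -258.0, 219.0]
tool_rot: [0.0, 0.114, 0.994, -0.0]
contact_force: [0.4, 0.8, -0.2]
grip_width: 0.706
grasp_force: 0.0
```

```bash
python3 - <<'E'
from m import *
mill('w9',138)
s=arm.sense();tgt(s,581.2,-259.5,157,77.2)
E
```

```text
t 18.4 pos [ 578.3 -258.   219. ] yaw 76.94 F [ 0.41  0.79 -0.25] M [ 0.006  0.031 -0.021] w 60.3 gf 0.0 j1,6 [-0.595 -1.938]
plate+ 2792 mill [-0.4 38.5] [122.9  20.2] 5.5 minmax x [-61.1 -11.9  59.4] z 128.3
plate- 2777 mill [ -0.3 -39.5] [ 20.4 123.3] 84.6 minmax x [-61.2 -12.3  59.5] z 128.3
knob 4854 mill [-107.2   -0.8] [48.  14.2] 76.5 minmax x [-116.4 -106.4  -97.8] z 177.7
bridge 3825 mill [-107.7   -0.5] [83.9 28.9] 87.7 minmax x [-120.6 -102.6  -95.3] z 138.4
bar 2188 mill [ 0.7 -0.1] [11.1 99.9] 0.1 minmax x [-4.3 -0.3  5.6] z 138.2
tcp in mill [-6.4  0.7]
shift [-3.4 -0.8 62. ] turn [-0.0003  0.0002 -0.0067]
```

Call:
jog_arm(targets=[{"hand":60,"x":-3,"y":-0.7,"z":30,"wx":0,"wy":0,"wz":-0.006},{"hand":60,"x":-3,"y":-0.7,"z":55,"wx":0,"wy":0,"wz":-0.006},{"hand":50,"x":-3,"y":-0.7,"z":62,"wx":0,"wy":0,"wz":-0.006},{"hand":42,"x":-3,"y":-0.7,"z":62,"wx":0,"wy":0,"wz":-0.006},{"hand":30,"x":-3,"y":-0.7,"z":62,"wx":0,"wy":0,"wz":-0.006},{"hand":30,"x":-3,"y":-0.7,"z":62,"wx":0,"wy":0,"wz":-0.006},{"hand":30,"x":-3,"y":-0.7,"z":62,"wx":0,"wy":0,"wz":-0.006},{"hand":30,"x":-3,"y":-0.7,"z":62,"wx":0,"wy":0,"wz":-0.006}], force=30)

```text
time_s: 19.25
tool_pos: [580.7, -259.5, 157.7]
tool_rot: [0.0, 0.111, 0.994, -0.0]
contact_force: [-0.1, 0.4, -0.2]
grip_width: 0.419
grasp_force: 34.0
```

Call:
jog_arm(targets=[{"hand":30,"x":0,"y":0,"z":-1,"wx":0,"wy":0,"wz":0},{"hand":30,"x":0,"y":0,"z":-2,"wx":0,"wy":0,"wz":0},{"hand":30,"x":0,"y":0,"z":-3,"wx":0,"wy":0,"wz":0}])

```text
time_s: 19.55
tool_pos: [580.7, -259.4, 160.1]
tool_rot: [0.0, 0.111, 0.994, -0.0]
contact_force: [0.3, -0.2, -2.5]
grip_width: 0.417
grasp_force: 34.0
```

Call:
jog_arm(targets=[{"hand":30,"x":0,"y":0,"z":-1,"wx":0,"wy":0,"wz":0},{"hand":30,"x":0,"y":0,"z":-2,"wx":0,"wy":0,"wz":0}])

```text
time_s: 19.75
tool_pos: [580.7, -259.4, 162.1]
tool_rot: [0.0, 0.111, 0.994, -0.0]
contact_force: [-0.2, 0.3, -1.7]
grip_width: 0.415
grasp_force: 34.0
```

Call:
jog_arm(targets=[{"hand":30,"x":0,"y":0,"z":-1,"wx":0,"wy":0,"wz":0},{"hand":30,"x":0,"y":0,"z":-2,"wx":0,"wy":0,"wz":0}])

```text
time_s: 19.95
tool_pos: [580.7, -259.4, 164.1]
tool_rot: [0.0, 0.111, 0.994, -0.0]
contact_force: [-0.3, -0.2, -1.5]
grip_width: 0.419
grasp_force: 34.0
```

Call:
jog_arm(targets=[{"hand":30,"x":0,"y":0,"z":-1,"wx":0,"wy":0,"wz":0}])

```text
time_s: 20.05
tool_pos: [580.7, -259.4, 165.1]
tool_rot: [0.0, 0.111, 0.994, -0.0]
contact_force: [-0.3, 1.1, -0.7]
grip_width: 0.419
grasp_force: 34.0
```

Call:
jog_arm(targets=[{"hand":30,"x":0,"y":0,"z":3,"wx":0,"wy":0,"wz":0},{"hand":30,"x":0,"y":0,"z":6,"wx":0,"wy":0,"wz":0},{"hand":30,"x":0,"y":0,"z":7.5,"wx":0,"wy":0,"wz":0},{"hand":45,"x":0,"y":0,"z":7.5,"wx":0,"wy":0,"wz":0},{"hand":60,"x":0,"y":0,"z":7.5,"wx":0,"wy":0,"wz":0},{"hand":60,"x":0,"y":0,"z":7.5,"wx":0,"wy":0,"wz":0},{"hand":60,"x":0,"y":0,"z":-25,"wx":0,"wy":0,"wz":0},{"hand":60,"x":0,"y":0,"z":-60,"wx":0,"wy":0,"wz":0.145},{"hand":60,"x":10,"y":0,"z":-64,"wx":0,"wy":0,"wz":0.29},{"hand":60,"x":20,"y":0,"z":-64,"wx":0,"wy":0,"wz":0.435}])

```text
time_s: 21.05
tool_pos: [561.9, -255.5, 231.2]
tool_rot: [0.002, 0.326, 0.945, -0.001]
contact_force: [1.2, -0.6, -0.1]
grip_width: 0.703
grasp_force: 0.0
```

```bash
python3 - <<'E'
from m import *
s=arm.sense();st(s);tgt(s,479,-236.6,222,-26.2)
E
```

```text
t 21.05 pos [ 561.9 -255.5  231.2] yaw 51.98 F [ 1.23 -0.58 -0.11] M [ 0.017  0.017 -0.008] w 60.0 gf 0.0 j1,6 [-0.607 -1.514]
shift [ 77.  -36.2   8.8] turn [0.003  0.0037 1.3646]
```

Call:
jog_arm(targets=[{"hand":60,"x":10,"y":-4,"z":0,"wx":0,"wy":0,"wz":0.145},{"hand":60,"x":20,"y":-9,"z":2,"wx":0,"wy":0,"wz":0.29},{"hand":60,"x":30,"y":-14,"z":4,"wx":0,"wy":0,"wz":0.435},{"hand":60,"x":40,"y":-19,"z":6,"wx":0,"wy":0,"wz":0.58},{"hand":60,"x":50,"y":-24,"z":7,"wx":0,"wy":0,"wz":0.725},{"hand":60,"x":60,"y":-29,"z":7,"wx":0,"wy":0,"wz":0.87},{"hand":60,"x":70,"y":-33,"z":7,"wx":0,"wy":0,"wz":1.015},{"hand":60,"x":75.7,"y":-36,"z":7,"wx":0,"wy":0,"wz":1.16},{"hand":60,"x":75.7,"y":-36,"z":7,"wx":0,"wy":0,"wz":1.305},{"hand":60,"x":75.7,"y":-36,"z":7,"wx":0,"wy":0,"wz":1.365}])

```text
time_s: 22.05
tool_pos: [479.0, -237.2, 222.2]
tool_rot: [0.0, 0.849, 0.529, 0.0]
contact_force: [-0.1, -0.1, -0.4]
grip_width: 0.702
grasp_force: 0.0
```

Call:
jog_arm(targets=[{"hand":60,"x":0,"y":0,"z":0,"wx":0,"wy":0,"wz":0}])

```text
time_s: 22.15
tool_pos: [479.2, -237.2, 222.1]
tool_rot: [0.0, 0.848, 0.53, -0.0]
contact_force: [0.4, -0.9, 0.1]
grip_width: 0.701
grasp_force: 0.0
```

```bash
python3 - <<'E'
from m import *
s=arm.sense();st(s);tgt(s,479.2,-236.6,152,-26.2)
E
```

```text
t 22.15 pos [ 479.2 -237.2  222.1] yaw -25.93 F [ 0.39 -0.86  0.06] M [ 0.    -0.008  0.001] w 59.8 gf 0.0 j1,6 [-0.668 -0.216]
shift [ 0.6 -0.3 70.1] turn [0.0005 0.0004 0.0047]
```

Call:
jog_arm(targets=[{"hand":60,"x":0.4,"y":-0.3,"z":35,"wx":0,"wy":0,"wz":0.005},{"hand":60,"x":0.4,"y":-0.3,"z":62,"wx":0,"wy":0,"wz":0.005},{"hand":40,"x":0.4,"y":-0.3,"z":70,"wx":0,"wy":0,"wz":0.005},{"hand":8,"x":0.4,"y":-0.3,"z":70,"wx":0,"wy":0,"wz":0.005},{"hand":8,"x":0.4,"y":-0.3,"z":70,"wx":0,"wy":0,"wz":0.005},{"hand":8,"x":0.4,"y":-0.3,"z":70,"wx":0,"wy":0,"wz":0.005},{"hand":8,"x":0.4,"y":-0.3,"z":70,"wx":0,"wy":0,"wz":0.13},{"hand":8,"x":0.4,"y":-0.3,"z":70,"wx":0,"wy":0,"wz":0.26},{"hand":8,"x":0.4,"y":-0.3,"z":70,"wx":0,"wy":0,"wz":0.39},{"hand":8,"x":0.4,"y":-0.3,"z":70,"wx":0,"wy":0,"wz":0.48}], force=60)

```text
time_s: 23.15
tool_pos: [478.3, -236.6, 153.3]
tool_rot: [0.0, 0.95, 0.312, -0.001]
contact_force: [-4.2, 2.0, 0.6]
grip_width: 0.127
grasp_force: 59.5
```

Call:
jog_arm(targets=[{"hand":8,"x":0,"y":0,"z":0,"wx":0,"wy":0,"wz":0}])

```text
time_s: 23.25
tool_pos: [478.3, -236.6, 153.4]
tool_rot: [0.0, 0.95, 0.313, -0.001]
contact_force: [-4.7, 0.1, 1.0]
grip_width: 0.13
grasp_force: 59.5
```

```bash
python3 - <<'E'
from m import *
s=arm.sense();st(s)
E
```

```text
t 23.25 pos [ 478.3 -236.6  153.4] yaw -53.51 F [-4.67  0.07  1.02] M [ 0.213  0.747 -0.066] w 11.1 gf 59.5 j1,6 [-0.668  0.267]
```

Call:
jog_arm(targets=[{"hand":25,"x":0,"y":0,"z":0,"wx":0,"wy":0,"wz":0},{"hand":50,"x":0,"y":0,"z":0,"wx":0,"wy":0,"wz":0},{"hand":60,"x":0,"y":0,"z":0,"wx":0,"wy":0,"wz":0},{"hand":60,"x":0,"y":0,"z":-35,"wx":0,"wy":0,"wz":0},{"hand":60,"x":0,"y":0,"z":-72,"wx":0,"wy":0,"wz":-0.1},{"hand":60,"x":0,"y":0,"z":-72,"wx":0,"wy":0,"wz":-0.245},{"hand":60,"x":0,"y":0,"z":-72,"wx":0,"wy":0,"wz":-0.39}])

```text
time_s: 23.95
tool_pos: [480.1, -237.4, 226.0]
tool_rot: [0.002, 0.869, 0.495, 0.001]
contact_force: [-0.2, 0.1, -0.9]
grip_width: 0.703
grasp_force: 0.0
```

```bash
python3 - <<'E'
from m import *
s=arm.sense();st(s);tgt(s,580.8,-259.5,222,77.2)
E
```

```text
t 23.95 pos [ 480.1 -237.4  226. ] yaw -30.7 F [-0.16  0.1  -0.88] M [-0.061  0.022 -0.021] w 60.0 gf 0.0 j1,6 [-0.667 -0.132]
shift [32.4 97.8  4.4] turn [ 0.0023  0.0047 -1.8832]
```

Call:
jog_arm(targets=[{"hand":60,"x":3,"y":8,"z":0,"wx":0,"wy":0,"wz":-0.149},{"hand":60,"x":6,"y":16,"z":0,"wx":0,"wy":0,"wz":-0.298},{"hand":60,"x":9,"y":24,"z":0,"wx":0,"wy":0,"wz":-0.447},{"hand":60,"x":12,"y":34,"z":0,"wx":0,"wy":0,"wz":-0.596},{"hand":60,"x":15,"y":44,"z":0,"wx":0,"wy":0,"wz":-0.745},{"hand":60,"x":18,"y":54,"z":0,"wx":0,"wy":0,"wz":-0.894},{"hand":60,"x":22,"y":64,"z":0,"wx":0,"wy":0,"wz":-1.043},{"hand":60,"x":26,"y":75,"z":0,"wx":0,"wy":0,"wz":-1.192},{"hand":60,"x":29,"y":86,"z":0,"wx":0,"wy":0,"wz":-1.341},{"hand":60,"x":32.4,"y":97.8,"z":0,"wx":0,"wy":0,"wz":-1.49}])

```text
time_s: 24.95
tool_pos: [580.3, -259.5, 224.2]
tool_rot: [0.0, 0.303, 0.953, -0.0]
contact_force: [0.4, -0.7, -0.4]
grip_width: 0.702
grasp_force: 0.0
```

Call:
jog_arm(targets=[{"hand":60,"x":0,"y":0,"z":0,"wx":0,"wy":0,"wz":-0.145},{"hand":60,"x":0,"y":0,"z":0,"wx":0,"wy":0,"wz":-0.29},{"hand":60,"x":0,"y":0,"z":0,"wx":0,"wy":0,"wz":-0.39},{"hand":60,"x":0,"y":0,"z":0,"wx":0,"wy":0,"wz":-0.39}])

```text
time_s: 25.35
tool_pos: [579.9, -259.4, 224.1]
tool_rot: [0.0, 0.116, 0.993, -0.0]
contact_force: [0.2, 1.0, 0.6]
grip_width: 0.706
grasp_force: 0.0
```

```bash
python3 - <<'E'
from m import *
mill('w10',138)
s=arm.sense();tgt(s,581.2,-259.5,157,77.2)
E
```

```text
t 25.35 pos [ 579.9 -259.4  224.1] yaw 76.72 F [0.19 1.   0.56] M [-0.006 -0.013  0.001] w 60.3 gf 0.0 j1,6 [-0.596 -1.935]
plate+ 2700 mill [-0.3 37.8] [ 19.9 123.1] 85.4 minmax x [-60.8 -11.4  59.5] z 128.3
plate- 2679 mill [ -0.3 -39.3] [ 21.1 122.6] 84.6 minmax x [-60.8 -12.3  59.2] z 128.3
knob 3620 mill [-106.7   -0.3] [45.7 14.1] 49.5 minmax x [-116.2 -104.2  -90.1] z 177.6
bridge 4655 mill [-107.1   -0.4] [83.7 27.8] 89.9 minmax x [-120.5 -108.4  -95.4] z 138.5
bar 2084 mill [ 0.9 -0.2] [100.   10.9] 89.8 minmax x [-4.3 -0.4  5.5] z 138.3
tcp in mill [-4.4 -0.4]
shift [-1.3  0.3 67.1] turn [-0.0004  0.0005 -0.0115]
```

Call:
jog_arm(targets=[{"hand":60,"x":-1,"y":0.2,"z":30,"wx":0,"wy":0,"wz":-0.011},{"hand":60,"x":-1,"y":0.2,"z":58,"wx":0,"wy":0,"wz":-0.011},{"hand":50,"x":-1,"y":0.2,"z":67,"wx":0,"wy":0,"wz":-0.011},{"hand":42,"x":-1,"y":0.2,"z":67,"wx":0,"wy":0,"wz":-0.011},{"hand":30,"x":-1,"y":0.2,"z":67,"wx":0,"wy":0,"wz":-0.011},{"hand":30,"x":-1,"y":0.2,"z":67,"wx":0,"wy":0,"wz":-0.011},{"hand":30,"x":-1,"y":0.2,"z":67,"wx":0,"wy":0,"wz":-0.011},{"hand":30,"x":-1,"y":0.2,"z":67,"wx":0,"wy":0,"wz":-0.011}], force=30)

```text
time_s: 26.2
tool_pos: [580.7, -259.5, 157.7]
tool_rot: [0.0, 0.111, 0.994, -0.0]
contact_force: [-1.4, -0.2, -1.8]
grip_width: 0.412
grasp_force: 34.9
```

Call:
jog_arm(targets=[{"hand":30,"x":0,"y":0,"z":-1,"wx":0,"wy":0,"wz":0},{"hand":30,"x":0,"y":0,"z":-2,"wx":0,"wy":0,"wz":0},{"hand":30,"x":0,"y":0,"z":-3,"wx":0,"wy":0,"wz":0}])

```text
time_s: 26.5
tool_pos: [580.6, -259.4, 159.9]
tool_rot: [-0.0, 0.111, 0.994, -0.0]
contact_force: [-0.3, -0.7, -4.3]
grip_width: 0.418
grasp_force: 34.6
```

Call:
jog_arm(targets=[{"hand":30,"x":0,"y":0,"z":-1,"wx":0,"wy":0,"wz":0},{"hand":30,"x":0,"y":0,"z":-2,"wx":0,"wy":0,"wz":0}])

```text
time_s: 26.7
tool_pos: [580.6, -259.4, 162.0]
tool_rot: [0.0, 0.111, 0.994, -0.0]
contact_force: [-0.5, -0.5, -5.2]
grip_width: 0.423
grasp_force: 34.6
```

Call:
jog_arm(targets=[{"hand":30,"x":0,"y":0,"z":-1,"wx":0,"wy":0,"wz":0}])

```text
time_s: 26.8
tool_pos: [580.6, -259.4, 163.0]
tool_rot: [0.0, 0.111, 0.994, -0.0]
contact_force: [-0.2, 0.2, -6.1]
grip_width: 0.418
grasp_force: 34.6
```

Call:
jog_arm(targets=[{"hand":30,"x":0,"y":0,"z":-1,"wx":0,"wy":0,"wz":0}])

```text
time_s: 26.9
tool_pos: [580.6, -259.4, 164.0]
tool_rot: [0.0, 0.111, 0.994, -0.0]
contact_force: [-0.3, 0.0, -5.8]
grip_width: 0.415
grasp_force: 34.6
```

Call:
jog_arm(targets=[{"hand":30,"x":0,"y":0,"z":-1,"wx":0,"wy":0,"wz":0}])

```text
time_s: 27.0
tool_pos: [580.6, -259.3, 165.0]
tool_rot: [-0.0, 0.111, 0.994, -0.0]
contact_force: [0.4, -0.4, -4.9]
grip_width: 0.417
grasp_force: 34.6
```

The drag is about 4 N (5.4 N measured, less 1.4 N weight), which is right. I'll draw it out slowly.

Call:
jog_arm(targets=[{"hand":30,"x":0,"y":0,"z":-1,"wx":0,"wy":0,"wz":0},{"hand":30,"x":0,"y":0,"z":-2,"wx":0,"wy":0,"wz":0},{"hand":30,"x":0,"y":0,"z":-3,"wx":0,"wy":0,"wz":0},{"hand":30,"x":0,"y":0,"z":-4,"wx":0,"wy":0,"wz":0},{"hand":30,"x":0,"y":0,"z":-5,"wx":0,"wy":0,"wz":0},{"hand":30,"x":0,"y":0,"z":-6,"wx":0,"wy":0,"wz":0},{"hand":30,"x":0,"y":0,"z":-7,"wx":0,"wy":0,"wz":0},{"hand":30,"x":0,"y":0,"z":-8,"wx":0,"wy":0,"wz":0},{"hand":30,"x":0,"y":0,"z":-9,"wx":0,"wy":0,"wz":0},{"hand":30,"x":0,"y":0,"z":-10,"wx":0,"wy":0,"wz":0}])

```text
time_s: 28.0
tool_pos: [580.6, -259.4, 175.0]
tool_rot: [0.0, 0.111, 0.994, -0.0]
contact_force: [0.9, -0.4, -5.4]
grip_width: 0.416
grasp_force: 34.6
```

Call:
jog_arm(targets=[{"hand":30,"x":0,"y":0,"z":-1,"wx":0,"wy":0,"wz":0},{"hand":30,"x":0,"y":0,"z":-2,"wx":0,"wy":0,"wz":0},{"hand":30,"x":0,"y":0,"z":-3,"wx":0,"wy":0,"wz":0},{"hand":30,"x":0,"y":0,"z":-4,"wx":0,"wy":0,"wz":0},{"hand":30,"x":0,"y":0,"z":-5,"wx":0,"wy":0,"wz":0},{"hand":30,"x":0,"y":0,"z":-6,"wx":0,"wy":0,"wz":0},{"hand":30,"x":0,"y":0,"z":-7,"wx":0,"wy":0,"wz":0},{"hand":30,"x":0,"y":0,"z":-8,"wx":0,"wy":0,"wz":0},{"hand":30,"x":0,"y":0,"z":-9,"wx":0,"wy":0,"wz":0},{"hand":30,"x":0,"y":0,"z":-10,"wx":0,"wy":0,"wz":0}])

```text
time_s: 29.0
tool_pos: [580.6, -259.4, 185.0]
tool_rot: [-0.0, 0.111, 0.994, -0.0]
contact_force: [0.3, -0.7, -5.3]
grip_width: 0.417
grasp_force: 34.6
```

Call:
jog_arm(targets=[{"hand":30,"x":0,"y":0,"z":-2,"wx":0,"wy":0,"wz":0},{"hand":30,"x":0,"y":0,"z":-4,"wx":0,"wy":0,"wz":0},{"hand":30,"x":0,"y":0,"z":-6,"wx":0,"wy":0,"wz":0},{"hand":30,"x":0,"y":0,"z":-8,"wx":0,"wy":0,"wz":0},{"hand":30,"x":0,"y":0,"z":-12,"wx":0,"wy":0,"wz":0},{"hand":30,"x":0,"y":0,"z":-20,"wx":0,"wy":0,"wz":0},{"hand":30,"x":0,"y":0,"z":-40,"wx":0,"wy":0,"wz":0},{"hand":30,"x":0,"y":0,"z":-68,"wx":0,"wy":0,"wz":0},{"hand":30,"x":0,"y":0,"z":-68,"wx":0,"wy":0,"wz":0}])

```text
time_s: 29.9
tool_pos: [582.5, -260.6, 258.4]
tool_rot: [0.004, 0.111, 0.994, -0.002]
contact_force: [1.1, 0.5, -0.3]
grip_width: 0.411
grasp_force: 35.2
```

```bash
python3 - <<'E'
from m import *
mill('w11',238)
s=arm.sense();tgt(s,406.1,157.3,253,80.1)
E
```

```text
t 29.9 pos [ 582.5 -260.6  258.4] yaw 77.29 F [ 1.12  0.53 -0.34] M [-0.013 -0.031  0.029] w 35.1 gf 35.2 j1,6 [-0.595 -1.944]
plate+ 2022 mill [-9.7 39.4] [104.8   8.4] 0.1 minmax x [-61.  -14.1  40.8] z 128.3
plate- 2013 mill [ -9.7 -40.5] [  8.3 104.3] 90.0 minmax x [-61.1 -13.9  40.7] z 128.3
knob 2931 mill [-107.1   -0.8] [47.  14.2] 49.1 minmax x [-119.9 -105.8  -90.1] z 177.7
bridge 3560 mill [-107.1   -0.5] [83.8 27.3] 89.8 minmax x [-120.5 -108.4  -95.4] z 138.5
bar 2810 mill [ 1.2 -1.2] [100.3  12.7] 89.9 minmax x [-2.3 -0.1  7.2] z 239.2
tcp in mill [-2.4 -0.7]
shift [263.1 368.6   0.7] turn [-0.0026  0.0052 -0.0489]
```

Call:
jog_arm(targets=[{"hand":30,"x":263,"y":368,"z":2,"wx":0,"wy":0.003,"wz":-0.049},{"hand":30,"x":263,"y":368,"z":2,"wx":0,"wy":0.003,"wz":-0.049},{"hand":30,"x":263,"y":368,"z":2,"wx":0,"wy":0.003,"wz":-0.049},{"hand":30,"x":263,"y":368,"z":2,"wx":0,"wy":0.003,"wz":-0.049},{"hand":30,"x":263,"y":368,"z":2,"wx":0,"wy":0.003,"wz":-0.049},{"hand":30,"x":263,"y":368,"z":2,"wx":0,"wy":0.003,"wz":-0.049},{"hand":30,"x":263,"y":368,"z":2,"wx":0,"wy":0.003,"wz":-0.049},{"hand":30,"x":263,"y":368,"z":2,"wx":0,"wy":0.003,"wz":-0.049},{"hand":30,"x":263,"y":368,"z":2,"wx":0,"wy":0.003,"wz":-0.049},{"hand":30,"x":263,"y":368,"z":2,"wx":0,"wy":0.003,"wz":-0.049}])

```text
time_s: 30.95
tool_pos: [401.2, 162.1, 250.1]
tool_rot: [-0.003, 0.083, 0.997, 0.001]
contact_force: [0.9, 0.2, -1.7]
grip_width: 0.415
grasp_force: 35.1
```

Call:
jog_arm(targets=[{"hand":30,"x":0,"y":0,"z":0,"wx":0,"wy":0,"wz":0},{"hand":30,"x":0,"y":0,"z":30,"wx":0,"wy":0,"wz":0},{"hand":30,"x":0,"y":0,"z":30,"wx":0,"wy":0,"wz":0},{"hand":30,"x":0,"y":0,"z":30,"wx":0,"wy":0,"wz":0}])

```text
time_s: 31.35
tool_pos: [404.9, 156.3, 220.5]
tool_rot: [-0.003, 0.087, 0.996, -0.0]
contact_force: [0.3, -1.2, -0.7]
grip_width: 0.419
grasp_force: 35.0
```

```bash
cat > b.py <<'E'
from w import *
def blk(name):
    X,C,uv=look(name);s=arm.sense()
    a=np.radians(80.1);ey=np.array([np.cos(a),np.sin(a)]);ex=np.array([ey[1],-ey[0]]);M=np.stack([ex,ey],1)
    q=(X[:,:2]-[409.2,156.4])@M;zb=s['tool_pos'][2]-27.6+10-1.6
    for n,m in(('block',(X[:,2]>90)&(X[:,2]<97)&(abs(q[:,0])<40)&(abs(q[:,1])<45)),('bar',(abs(X[:,2]-zb)<4)&(abs(q[:,0])<25)&(abs(q[:,1])<60))):
        if m.sum()>20: r=rect(q[m]);print(n,m.sum(),np.round(r[0],1),np.round(r[1],1),round(r[2],1),'pct x',np.percentile(q[m][:,0],[1,99]).round(1),'y',np.percentile(q[m][:,1],[1,99]).round(1),'z',np.median(X[m][:,2]).round(1))
    print('tcp in block',((s['tool_pos'][:2]-[409.2,156.4])@M).round(1))
E
python3 -c "
from b import *
blk('w12')"
```

```text
t 31.35 pos [404.9 156.3 220.5] yaw 79.98 F [ 0.35 -1.17 -0.7 ] M [ 0.022 -0.041  0.004] w 35.8 gf 35.0 j1,6 [ 0.11  -1.286]
block 5324 [-0.1 -0.1] [64.  50.3] 89.8 pct x [-25.   23.8] y [-31.6  31.5] z 93.5
bar 2384 [-1.7 -1.1] [100.2  13.2] 89.9 pct x [-5.1  4.4] y [-49.9  48.1] z 201.5
tcp in block [-3.6 -0.5]
```

View pics/w12.png

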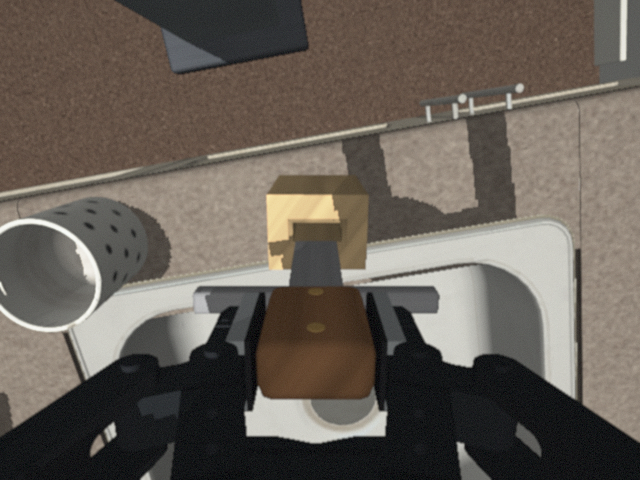

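The gauge hangs just above the slot at (316,228) and is centred within 1 mm. The mug hasn't moved. Now I'll insert it.

Call:
jog_arm(targets=[{"hand":30,"x":-0.4,"y":0.9,"z":8,"wx":0,"wy":0,"wz":-0.002},{"hand":30,"x":-0.4,"y":0.9,"z":18,"wx":0,"wy":0,"wz":-0.002},{"hand":30,"x":-0.4,"y":0.9,"z":26,"wx":0,"wy":0,"wz":-0.002},{"hand":30,"x":-0.4,"y":0.9,"z":34,"wx":0,"wy":0,"wz":-0.002},{"hand":30,"x":-0.4,"y":0.9,"z":42,"wx":0,"wy":0,"wz":-0.002},{"hand":30,"x":-0.4,"y":0.9,"z":42,"wx":0,"wy":0,"wz":-0.002}])

```text
time_s: 32.0
tool_pos: [404.4, 158.2, 177.5]
tool_rot: [-0.003, 0.085, 0.996, -0.0]
contact_force: [-0.3, 0.0, -1.1]
grip_width: 0.413
grasp_force: 35.0
```

Call:
jog_arm(targets=[{"hand":30,"x":0,"y":0,"z":15,"wx":0,"wy":0,"wz":0},{"hand":30,"x":0,"y":0,"z":30,"wx":0,"wy":0,"wz":0},{"hand":30,"x":0,"y":0,"z":42,"wx":0,"wy":0,"wz":0},{"hand":30,"x":0,"y":0,"z":48,"wx":0,"wy":0,"wz":0},{"hand":30,"x":0,"y":0,"z":52,"wx":0,"wy":0,"wz":0},{"hand":30,"x":0,"y":0,"z":54.5,"wx":0,"wy":0,"wz":0},{"hand":30,"x":0,"y":0,"z":54.5,"wx":0,"wy":0,"wz":0}])

```text
time_s: 32.7
tool_pos: [405.3, 158.4, 124.5]
tool_rot: [-0.001, 0.085, 0.996, 0.0]
contact_force: [0.2, 0.6, -1.2]
grip_width: 0.418
grasp_force: 35.2
```

Call:
jog_arm(targets=[{"hand":30,"x":0,"y":-0.8,"z":1.5,"wx":0,"wy":0,"wz":0},{"hand":30,"x":0,"y":-0.8,"z":1.5,"wx":0,"wy":0,"wz":0},{"hand":42,"x":0,"y":-0.8,"z":1.5,"wx":0,"wy":0,"wz":0},{"hand":65,"x":0,"y":-0.8,"z":1.5,"wx":0,"wy":0,"wz":0},{"hand":75,"x":0,"y":-0.8,"z":1.5,"wx":0,"wy":0,"wz":0},{"hand":75,"x":0,"y":-0.8,"z":1.5,"wx":0,"wy":0,"wz":0},{"hand":75,"x":0,"y":-0.8,"z":-40,"wx":0,"wy":0,"wz":0},{"hand":75,"x":0,"y":-0.8,"z":-85,"wx":0,"wy":0,"wz":0},{"hand":75,"x":0,"y":-0.8,"z":-130,"wx":0,"wy":0,"wz":0},{"hand":75,"x":0,"y":-0.8,"z":-130,"wx":0,"wy":0,"wz":0}])

```text
time_s: 33.7
tool_pos: [408.9, 158.0, 260.6]
tool_rot: [0.004, 0.085, 0.996, 0.001]
contact_force: [1.2, 0.3, -0.1]
grip_width: 0.878
grasp_force: 0.0
```

```bash
python3 - <<'E'
from w import *
X,C,uv=look('w13')
a=np.radians(80.1);ey=np.array([np.cos(a),np.sin(a)]);ex=np.array([ey[1],-ey[0]]);M=np.stack([ex,ey],1)
q=(X[:,:2]-[409.2,156.4])@M
for n,lo,hi,w in(('htop',149,160,60),('bar',101,109,60),('btop',91,98,40)):
    m=(X[:,2]>lo)&(X[:,2]<hi)&(np.hypot(*q.T)<w);r=rect(q[m])
    print(n,m.sum(),np.median(X[m][:,2]).round(1),[np.round(k,1) for k in r])
E
```

```text
t 33.7 pos [408.9 158.  260.6] yaw 80.23 F [ 1.23  0.31 -0.12] M [-0.028 -0.033  0.01 ] w 75.0 gf 0.0 j1,6 [ 0.113 -1.288]
htop 1756 153.0 [array([-0.3,  0.2]), array([19.3, 35.3]), np.float64(0.8)]
bar 1167 103.3 [array([-2.2,  0.1]), array([13.8, 99.6]), np.float64(0.2)]
btop 3049 93.6 [array([-0.2, -0.5]), array([77.4, 50.1]), np.float64(89.8)]
```

View pics/w13.png

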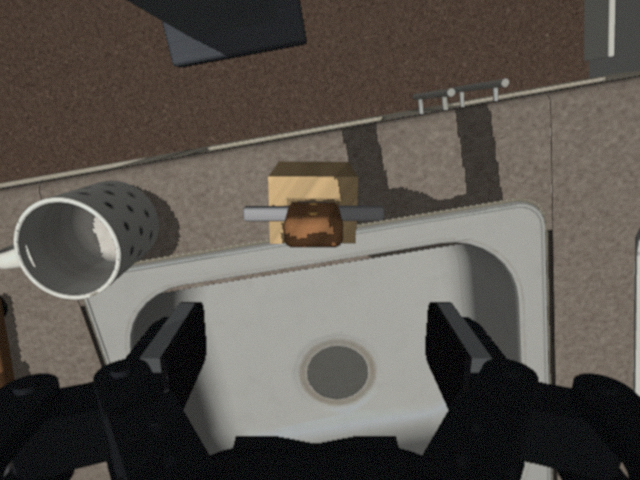

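The gauge is fully seated in the block with its bar on top at (313,213), at the same height as at the start. The gripper is clear and the mug is in place, so I'm handing in.

```bash
python3 -c "
from station import arm
print(arm.close_job())"
```

```text
the job is handed in; nothing more can be done
None
```

The job is handed in after about 34 s of robot time: I set the mill gap by feel (about 4 N of drag, screw at about 2.28 rad), drew the blade out against that drag and seated it back in its block; hand-in returned no verdict.

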